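Load the model display and close its dust cover

TASK

Put the model vehicles that stand about the stall table on show: raise the display stand's clear dust cover gently all the way onto its stop, slide every model's plinth onto a rail of its own (any rail, either way round) fully home until the spring catch clicks up behind it, and once all are in, lower the cover gently until it is fully closed. Leave the toy motorbike, the booklets and the tub of spark plugs where they are, and let go of everything.

Things in the scene. Friction and masses are not known exactly. Their poses are not given: they have to be found in the camera images.
- stand: Fixed display stand 235 x 390 mm, floor plate 6 mm thick. Origin on the table at the foot of its 30 mm high stop wall, at mid-width; +x = direction in which plinths slide home (away from the robot). Four parallel rails at y = -135, -45, +45, +135 mm: channels 67 mm wide, lips 52 mm apart (tops 20 mm above the table) overhang the plinth's edges with 2 mm play: plinths only go in from the -x end.
- hinge (a point): Middle of the cover's hinge axis, which runs along the stand's y, 30 mm behind the stop wall's front and 30 mm above the table.
- cover (a joint): Hinge of the clear box-shaped dust cover over the rails (366 mm wide, 142 mm deep, roof 75 mm above the table when closed). 0 = closed, grows as the front lifts; 1.7 rad = open, on its stop, standing upright to 215 mm above the table behind the rails: keep clear of it. A friction hinge: it stays where it is left, and takes 1 to 5 N at the handle.
- handle (a point): Centre of the cover's handle, a steel bar 10 mm thick and 100 mm long along the hinge direction, 40 mm off the cover's front. Closed, it lies 182 mm before (-x) the hinge and 20 mm above it (50 mm above the table), and it swings about the hinge. Its whole length is free of obstacles except the two arms at its ends.
- seat0 (a point): Seat of the rightmost (stand y = -135 mm) rail as seen from the robot: where the centre of a plinth's underside lies when it is home (6 mm above the table, 50 mm before the stop wall). Axes as the stand's: x = sliding direction.
- mouth0 (a point): Set-down point of the rightmost (stand y = -135 mm) rail, 115 mm before its seat on the line of sliding: a plinth whose underside centre is lowered here (6 mm above the table) lies on the floor plate between flared guides (18 mm high, 82 mm apart outside, 67 mm at the rail), clear of the lips, and can be slid 115 mm home with 1 to 5 N. Axes as the stand's.
- seat1 (a point): Seat of the second from right (y = -45 mm) rail as seen from the robot: where the centre of a plinth's underside lies when it is home (6 mm above the table, 50 mm before the stop wall). Axes as the stand's: x = sliding direction.
- mouth1 (a point): Set-down point of the second from right (y = -45 mm) rail, 115 mm before its seat on the line of sliding: a plinth whose underside centre is lowered here (6 mm above the table) lies on the floor plate between flared guides (18 mm high, 82 mm apart outside, 67 mm at the rail), clear of the lips, and can be slid 115 mm home with 1 to 5 N. Axes as the stand's.
- seat2 (a point): Seat of the second from left (y = +45 mm) rail as seen from the robot: where the centre of a plinth's underside lies when it is home (6 mm above the table, 50 mm before the stop wall). Axes as the stand's: x = sliding direction.
- mouth2 (a point): Set-down point of the second from left (y = +45 mm) rail, 115 mm before its seat on the line of sliding: a plinth whose underside centre is lowered here (6 mm above the table) lies on the floor plate between flared guides (18 mm high, 82 mm apart outside, 67 mm at the rail), clear of the lips, and can be slid 115 mm home with 1 to 5 N. Axes as the stand's.
- seat3 (a point): Seat of the leftmost (y = +135 mm) rail as seen from the robot: where the centre of a plinth's underside lies when it is home (6 mm above the table, 50 mm before the stop wall). Axes as the stand's: x = sliding direction.
- mouth3 (a point): Set-down point of the leftmost (y = +135 mm) rail, 115 mm before its seat on the line of sliding: a plinth whose underside centre is lowered here (6 mm above the table) lies on the floor plate between flared guides (18 mm high, 82 mm apart outside, 67 mm at the rail), clear of the lips, and can be slid 115 mm home with 1 to 5 N. Axes as the stand's.
- catch0 (a joint): Spring catch of the rightmost rail: a steel leaf 26 mm wide in the floor before the rail, rising gently to 5 mm at its end 102 mm before the stop wall. 0 = up, about 0.1 rad = pressed flush by a plinth above it (under 1 N). It springs up behind a plinth that is fully home (play about 2 mm) and then holds it.
- catch1 (a joint): Spring catch of the second from right rail: a steel leaf 26 mm wide in the floor before the rail, rising gently to 5 mm at its end 102 mm before the stop wall. 0 = up, about 0.1 rad = pressed flush by a plinth above it (under 1 N). It springs up behind a plinth that is fully home (play about 2 mm) and then holds it.
- catch2 (a joint): Spring catch of the second from left rail: a steel leaf 26 mm wide in the floor before the rail, rising gently to 5 mm at its end 102 mm before the stop wall. 0 = up, about 0.1 rad = pressed flush by a plinth above it (under 1 N). It springs up behind a plinth that is fully home (play about 2 mm) and then holds it.
- catch3 (a joint): Spring catch of the leftmost rail: a steel leaf 26 mm wide in the floor before the rail, rising gently to 5 mm at its end 102 mm before the stop wall. 0 = up, about 0.1 rad = pressed flush by a plinth above it (under 1 N). It springs up behind a plinth that is fully home (play about 2 mm) and then holds it.
- model0: Model delivery van. On a plinth 100 x 64 x 8 mm (x, y, z), the same at both ends; origin: centre of its underside, nose to -x. Body 94 x 42 mm, flat upright sides from 12 to 34 mm above the underside, and up to the roof (54 mm) over its rear 70 mm: grip across its width from above at the plinth's centre, TCP 40 mm above the underside. 0.15 to 0.31 kg. May be absent.
- model1: Model off-roader with a spare wheel behind. On a plinth 100 x 64 x 8 mm (x, y, z), the same at both ends; origin: centre of its underside, nose to -x. Body 94 x 42 mm, flat upright sides from 12 to 34 mm above the underside, and up to the roof (50 mm) over its rear 68 mm: grip across its width from above at the plinth's centre, TCP 40 mm above the underside. 0.15 to 0.31 kg. May be absent.
- model2: Model camper with a roof hatch. On a plinth 100 x 64 x 8 mm (x, y, z), the same at both ends; origin: centre of its underside, nose to -x. Body 94 x 42 mm, flat upright sides from 12 to 34 mm above the underside, and up to the roof (59 mm) over its rear 84 mm: grip across its width from above at the plinth's centre, TCP 40 mm above the underside. 0.15 to 0.31 kg. May be absent.
- model3: Model small bus. On a plinth 100 x 64 x 8 mm (x, y, z), the same at both ends; origin: centre of its underside, nose to -x. Body 94 x 42 mm, flat upright sides from 12 to 34 mm above the underside, and up to the roof (53 mm) over its rear 92 mm: grip across its width from above at the plinth's centre, TCP 40 mm above the underside. 0.15 to 0.31 kg. May be absent.
- motorbike: Toy motorbike on a base, 100 x 30 mm, 70 mm high, origin under its centre. Not part of the job: leave it where it is.
- booklets: Stack of booklets 100 x 150 x 22 mm, origin under its centre. Not part of the job: leave it where it is.
- plug_tub: Clear open tub 100 x 140 x 70 mm of spark plugs, origin under its centre. Not part of the job: leave it where it is.
Things that resemble listed ones, but are neither listed nor needed, are in the scene too. What is shaped like the model2 but yellow is not meant. What is shaped like the model1 but turquoise is not meant.

How it is judged:
By the outcome, as a careful person would: the job done as asked, in the order asked, and still so for the second after the job is handed in, with the robot touching nothing.
Of model0, model1, model2, model3 only 3 to 4 are there at a start; the rules pass over those that are not, and their reading is None.
At some moment in a run one of model0, model1, model2, model3 may be knocked a few centimetres aside while the robot is not near it.
Once in a run the grip may slacken for a moment while it holds something.
It also fails if it takes over 210 s, if anything falls off the work surface, if the arm or the gripper's body presses on something with over 40 N, if the wrist force passes 120 N, or if a joint passes its speed limit or range.

ROBOT

A 6-joint arm with a two-finger parallel gripper is mounted at the origin on the work surface. World frame = base frame: x ahead of the robot, y to its left, z up, the work surface at z = 0. Lengths are in m, angles in rad, forces in N, time in s.
With the tool pointing down it reaches from about 0.275 to 0.825 m from the base axis. Payload 4.9 kg.
Tool frame: the origin (TCP) lies between the finger pads, 19 mm behind the fingertips; this is the grasp point; z points along the fingers, y is the line along which they close (so a half turn about z gives the same grasp; the last joint's range is limited). The gripper opens to 85 mm and grips with 20 to 120 N. Pads are 22 mm wide; open, the fingers measure 114 mm over their backs; the gripper's body (76 mm by 85 mm) begins 54 mm behind the grasp point. The pads swing forward as they close: fully open they stand 13 mm farther back than shut.
Start: joints at [-0.134, 0.326, -0.193, 1.052, 0, 1.437], TCP at [0.55, 0, 0.25] pointing down, gripper open.
Joint ranges: [-2.65, 2.65], [-0.97, 1.79], [-1.3, 1.35], [-1.93, 2.1], [-1.47, 1.37], [-3.14, 3.14]. Speed limits (rad/s): [2.57, 2.57, 3.14, 3.14, 3.14, 3.14].

INTERFACE

Orientations are given as a rotation vector (axis times angle).
In Python, from plant import ctrl, imaging gives the robot as it stands.
- The arm moves only by the shell command python3 -m jog 'ROWS' [FORCE]. ROWS is JSON, a list of rows, each a list of 3 entries, a list of its own where there are three numbers: the opening, from -1 (shut) to 1 (fully open), then the shift along the tool's x, y, z in mm, then the turn about the tool's z in degrees. A call has 1 to 5 rows; each row shifts and turns the commanded pose from where the row before left it, along the tool's axes as they then stand; what a row does not reach is not made up. A row lasts 1/10 s, in which the tool goes at most 50 mm and 8.59 degrees, less where a joint would pass 70% of its speed; a pose out of reach is approached as far as the arm can. A call with a gripper value outside its range is refused whole. The fingers move at their own pace and stop on an object; FORCE is the grip in N (left out, the last holds). Time passes only in rows, so rows that do not move let the fingers close. It gives the time, the measured TCP pose, the force, the opening and the grip force at its end, in the units of the state.
- ctrl.read_state(): the state, without advancing time (a new reading comes with each control period).
- imaging.capture(name): name is "scene" or "side" or "wrist"; returns the picture (420x560x3 uint8, blue, green, red); there is no depth.
- imaging.get_calibration(name): a dict with "camera_matrix" (3x3 intrinsics, pixels), "xyz" and "orientation" of the camera in the world; the wrist camera has in their place "mount" (4x4, takes a point from camera to tool coordinates, whose origin is the TCP and whose axes are the flange's). Camera axes: x right, y down, z forward; pixel columns grow to the right and rows downward; lengths in m; the calibration is good to about 2 mm. A picture is of the moment at which its call begins: read the wrist's pose just before it. get_calibration takes no time and is no camera call.
- ctrl.hand_in(): hands the job in; it is judged then, once.
The state is a dict: "t": time; "qpos": joint angles; "dq": joint speeds; "tau": joint torques, N m; "position": TCP position; "orientation": TCP orientation; "ft_force": force on the tool from outside, world axes, zero at the start; "wrist_torque": the same for the moment, N m; "gripper_width": finger opening in m; "finger_force": force on a finger pad.
Only numpy, scipy, OpenCV 4.12 (cv2) and the standard library are available. Lean on these libraries where they do the work, as an engineer would, in place of code of your own. Each camera call takes 0.05 s, during which the arm holds its last target. There are 200 camera calls.

## Working session

There is one attempt and no reset: what is moved stays moved. The work goes in short steps, Python scripts to look and compute and a shell command to move; the robot and the scene stay as the last step left them, time stands still between calls to the robot, and variables do not carry over. Pictures are saved under pics/ and viewed, at most 14 in all, crops included, and the job is handed in when it is done.

```bash
ls; mkdir -p pics; python3 - <<'E'
from plant import ctrl, imaging
import cv2
s=ctrl.read_state(); print({k:s[k] for k in('t','position','orientation','gripper_width')})
for n in("scene","side","wrist"):
    im=imaging.capture(n); cv2.imwrite(f"pics/{n}0.png",im); print(n,imaging.get_calibration(n))
a=cv2.imread("pics/scene0.png")
cv2.imwrite("pics/both0.png",cv2.resize(a,(800,600),interpolation=cv2.INTER_CUBIC))
b=cv2.imread("pics/side0.png")
cv2.imwrite("pics/side0b.png",cv2.resize(b,(800,600),interpolation=cv2.INTER_CUBIC))
E
```

```text
pics
{'t': 0.0, 'position': array([5.49459791e-01, 8.90015095e-05, 2.49205369e-01]), 'orientation': array([-2.22043638e+00, -2.22050438e+00,  1.63058405e-03]), 'gripper_width': 0.08514175986373919}
scene {'camera_matrix': array([[472.03248173,   0.        , 270.61718147],
       [  0.        , 472.03248173, 212.52105113],
       [  0.        ,   0.        ,   1.        ]]), 'xyz': array([ 1.26640927, -0.4872871 ,  0.8876346 ]), 'orientation': array([-2.08223689, -1.1415308 ,  0.51898188])}
side {'camera_matrix': array([[490.78997279,   0.        , 278.20773985],
       [  0.        , 490.78997279, 208.37833689],
       [  0.        ,   0.        ,   1.        ]]), 'xyz': array([ 0.50659119, -0.9359809 ,  0.87777292]), 'orientation': array([-2.29516644e+00,  5.50477585e-02, -8.77520606e-04])}
wrist {'camera_matrix': array([[289.18947226,   0.        , 273.66131642],
       [  0.        , 289.18947226, 206.87485759],
       [  0.        ,   0.        ,   1.        ]]), 'mount': array([[-3.66278408e-04, -9.55086160e-01, -2.96328016e-01,
         7.53925967e-02],
       [ 9.99999893e-01, -4.34058546e-04,  1.62944232e-04,
         1.80055891e-04],
       [-2.84249488e-04, -2.96327924e-01,  9.55086216e-01,
        -1.23931048e-01],
       [ 0.00000000e+00,  0.00000000e+00,  0.00000000e+00,
         1.00000000e+00]])}
```

View pics/both0.png

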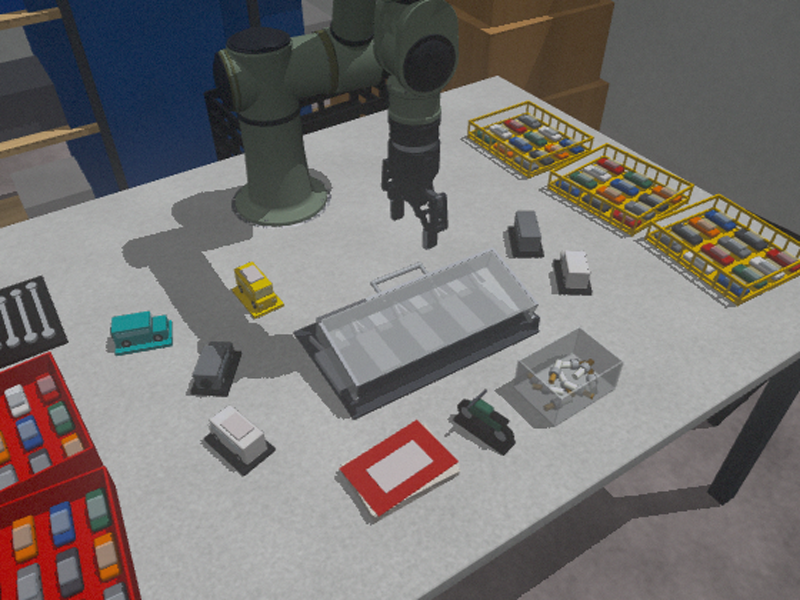

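View pics/side0b.png

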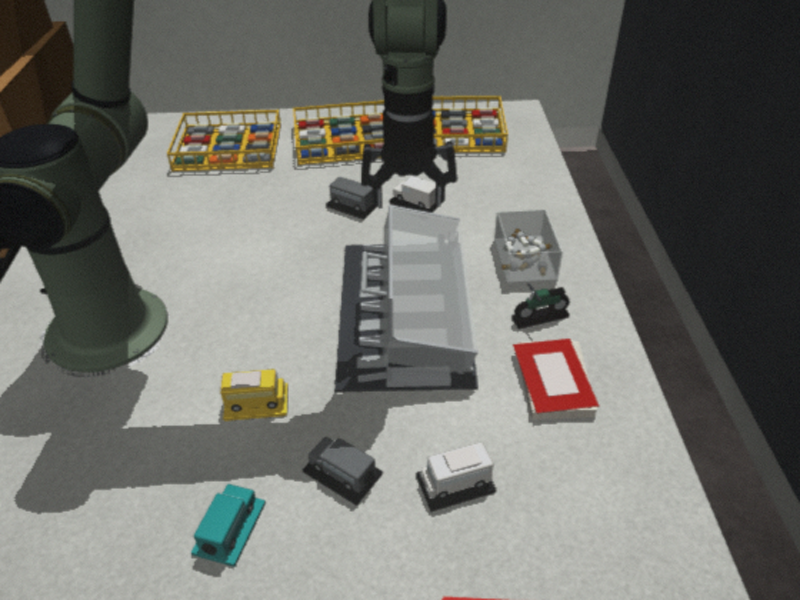

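Scene view at 800x600 scale. Grey vehicles stand at (215,367) and (525,233). White vehicles are the hatched camper at (238,437) and the van at (573,270). The decoys are the yellow camper (257,288) and the turquoise off-roader (140,330). The stand is at (430,330) with the handle at (400,278). The side view shows the same: grey (343,468) and (352,197), white (457,475) and (415,190).

```bash
cat > h.py <<'E'
import numpy as np, cv2
from scipy.spatial.transform import Rotation as R
from plant import ctrl, imaging
def cam(n, st=None):
    c=imaging.get_calibration(n)
    if n=="wrist":
        T=np.eye(4); T[:3,:3]=R.from_rotvec(st["orientation"]).as_matrix(); T[:3,3]=st["position"]
        M=T@np.array(c["mount"])
    else:
        M=np.eye(4); M[:3,:3]=R.from_rotvec(c["orientation"]).as_matrix(); M[:3,3]=c["xyz"]
    return np.array(c["camera_matrix"]),M
def ray(C,uv):
    K,M=C; d=M[:3,:3]@np.linalg.solve(K,[uv[0],uv[1],1.]); return M[:3,3],d/np.linalg.norm(d)
def plane(C,uv,z):
    o,d=ray(C,uv); return o+d*(z-o[2])/d[2]
def tri(C1,u1,C2,u2):
    o1,d1=ray(C1,u1);o2,d2=ray(C2,u2)
    s,t=np.linalg.lstsq(np.c_[d1,-d2],o2-o1,rcond=None)[0]
    a,b=o1+s*d1,o2+t*d2; return (a+b)/2,np.linalg.norm(a-b)
def proj(C,p):
    K,M=C; q=K@(M[:3,:3].T@(np.asarray(p)-M[:3,3])); return q[:2]/q[2]
def snap(n,f):
    st=ctrl.read_state(); im=imaging.capture(n); cv2.imwrite(f"pics/{f}.png",im); np.save(f"pics/{f}.npy",np.r_[st["position"],st["orientation"]])
    return im,cam(n,st)
def load(n,f):
    v=np.load(f"pics/{f}.npy"); return cv2.imread(f"pics/{f}.png"),cam(n,dict(position=v[:3],orientation=v[3:]))
E
python3 - <<'E'
from h import *
st=ctrl.read_state(); np.save("pics/wrist0.npy",np.r_[st["position"],st["orientation"]])
a=cv2.imread("pics/side0.png")[140:290,220:350]; b=cv2.imread("pics/scene0.png")[165:300,195:385]
A=cv2.resize(a,None,fx=4,fy=4,interpolation=3)  #520x600
cv2.imwrite("pics/sc.png",A)
cv2.imwrite("pics/w0.png",cv2.resize(cv2.imread("pics/wrist0.png"),(800,600),interpolation=3))
cv2.imwrite("pics/scc.png",cv2.resize(b,None,fx=4,fy=4,interpolation=3))
E
```

```text
(no output)
```

View pics/w0.png

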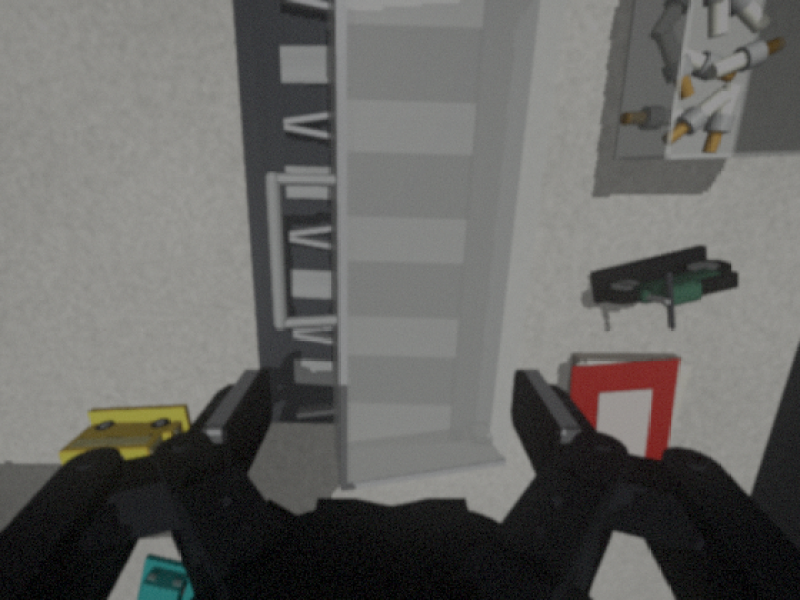

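View pics/scc.png

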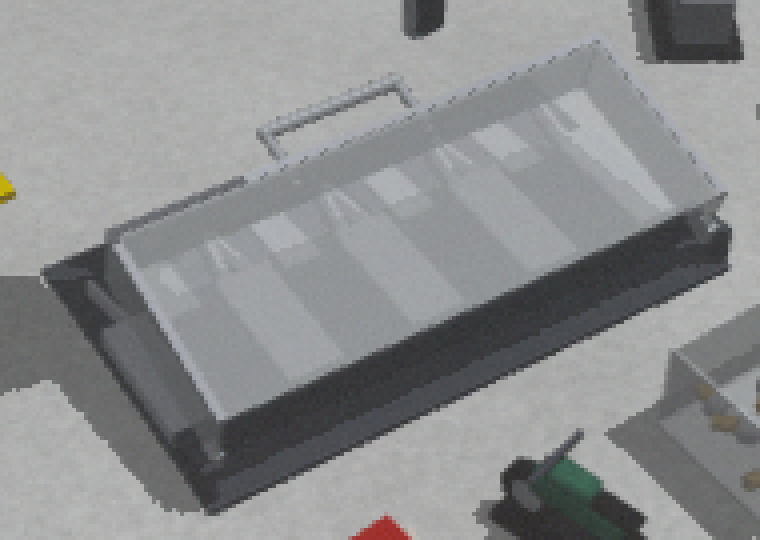

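The wrist view shows the handle bar from (272,178) to (281,325), the floor plate's front-right corner at (258,420) and the front edge rising to (234,0). In the scene crop the handle ends are at (265,133) and (398,80), and the plate corners at (43,270), (210,513) and (728,268).

```bash
python3 - <<'E'
from h import *
np.set_printoptions(precision=4,suppress=True)
_,W=load("wrist","wrist0"); S=cam("scene"); k=.7
c=lambda u,v:(u/4+195,v/4+165)
A=tri(W,(272*k,178*k),S,c(398,80)); B=tri(W,(281*k,325*k),S,c(265,133))
print("handle",A,B,np.linalg.norm(A[0]-B[0])); 
fr=tri(W,(258*k,420*k),S,c(43,270)); print("front right",fr)
for n,u in (("fr",(43,270)),("br",(212,508)),("bl",(728,265))): print(n,plane(S,c(*u),.006))
print(plane(W,(258*k,420*k),.006),plane(W,(236*k,30*k),.006))
p=(A[0]+B[0])/2; d=A[0]-B[0]; print("mid",p,"yaw deg",np.degrees(np.arctan2(-d[0],d[1])))
# models: dark plinths in side & scene at z=8mm top
for n in("side","scene"):
    im=cv2.imread(f"pics/{n}0.png");C=cam(n)
    m=(im.max(2)<62).astype(np.uint8)
    N,l,s,ce=cv2.connectedComponentsWithStats(m)
    for i in range(1,N):
        if 60<s[i,4]<6000:
            q=plane(C,ce[i],.004)
            if .2<q[0]<.9 and abs(q[1])<.6: print(n,ce[i],s[i],q[:2])
E
```

```text
handle (array([0.4735, 0.07  , 0.0944]), np.float64(0.00306192285037253)) (array([ 0.4718, -0.0318,  0.0956]), np.float64(0.003166477307894468)) 0.10178167813534478
front right (array([ 0.4137, -0.1734,  0.0012]), np.float64(0.005505394775093938))
fr [ 0.4217 -0.1745  0.006 ]
br [ 0.6522 -0.1791  0.006 ]
bl [0.6637 0.2064 0.006 ]
[ 0.4129 -0.1723  0.006 ] [0.4293 0.1774 0.006 ]
mid [0.4727 0.0191 0.095 ] yaw deg -0.9725111028822243
side [378.9672 216.4499] [359 202  39  28 609] [0.7936 0.0023]
side [254.5086 229.0514] [247 212  21  36 175] [ 0.4671 -0.0264]
side [272.6452 264.7196] [235 246  99  28 806] [ 0.5098 -0.1511]
side [224.493  312.4085] [218 306  14  15  71] [ 0.4009 -0.2834]
side [240.1463 336.4072] [212 320  55  33 663] [ 0.436 -0.346]
side [319.3297 346.1921] [292 331  55  27 458] [ 0.5977 -0.3777]
side [166.1933 369.3333] [156 348  22  40 150] [ 0.2918 -0.4142]
side [145.9848 383.9394] [141 380  11   9  66] [ 0.2568 -0.4433]
scene [364.8839 173.0452] [356 159  24  21 155] [0.4541 0.3444]
scene [396.6725 197.6608] [388 182  26  24 171] [0.5905 0.3453]
scene [305.7495 251.2437] [ 251  220  117   63 1038] [0.6187 0.0094]
scene [154.2653 263.9682] [134 242  35  35 377] [ 0.4493 -0.3306]
scene [243.9186 281.7558] [238 273  16  19  86] [ 0.6191 -0.1713]
scene [340.1944 299.7271] [318 280  42  39 612] [ 0.7848 -0.0116]
scene [164.9462 318.3101] [144 304  48  29 316] [ 0.6136 -0.3711]
```

View pics/sc.png

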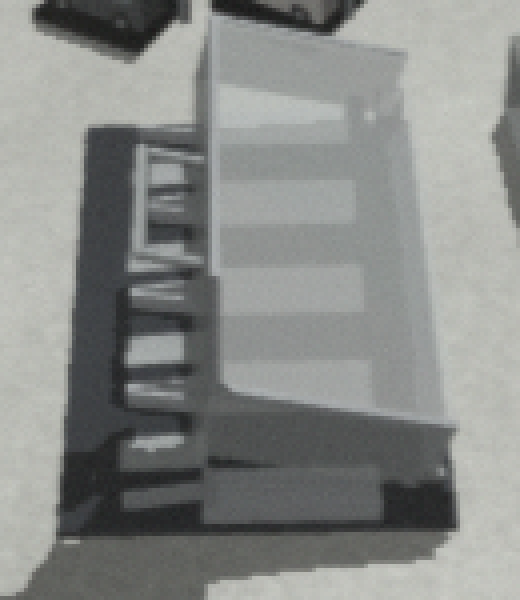

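The side crop shows the cover ajar. The handle bar runs from (140,148) to (137,250), and the plate corners are at (60,530), (457,527) and (88,127).

```bash
python3 - <<'E'
from h import *
np.set_printoptions(precision=4,suppress=True)
_,W=load("wrist","wrist0"); S=cam("scene"); D=cam("side"); k=.7
c=lambda u,v:(u/4+195,v/4+165); e=lambda u,v:(u/4+220,v/4+140)
print("W-D",tri(W,(272*k,178*k),D,e(140,148)),tri(W,(281*k,325*k),D,e(137,250)))
print("S-D",tri(S,c(398,80),D,e(140,148)),tri(S,c(265,133),D,e(137,250)))
for n,u in (("fr",(60,530)),("br",(457,527)),("fl",(88,127))): print(n,plane(D,e(*u),.006))
print("tri fr",tri(S,c(43,270),D,e(60,530)), "br",tri(S,c(212,508),D,e(457,527)))
E
```

```text
W-D (array([0.4735, 0.069 , 0.0985]), np.float64(4.15791097340601e-05)) (array([ 0.4712, -0.0317,  0.0985]), np.float64(0.0001340680877443535))
S-D (array([0.4738, 0.072 , 0.0947]), np.float64(0.002528562543124477)) (array([ 0.4715, -0.0296,  0.095 ]), np.float64(0.0027463470074547106))
fr [ 0.421  -0.1723  0.006 ]
br [ 0.6526 -0.1828  0.006 ]
fl [0.4315 0.2157 0.006 ]
tri fr (array([ 0.4215, -0.1739,  0.0067]), np.float64(0.0017500816299292079)) br (array([ 0.6523, -0.1799,  0.0046]), np.float64(0.002774557748940037))
```

```bash
python3 -m jog '[[-0.3,[10,-38,20],1.4],[-0.3,[9,-39,20],0],[-0.3,[0,0,20],0],[-0.3,[0,0,0],0],[-0.3,[0,0,0],0]]' 30
python3 - <<'E'
from h import *
im,C=snap("wrist","w1"); cv2.imwrite("pics/w1v.png",cv2.resize(im,(800,600),interpolation=3))
E
```

```text
t: 0.65
position: [0.4739, 0.0198, 0.1905]
orientation: [2.248, 2.194, 0.001]
ft_force: [1.2, -0.1, 0.5]
gripper_width: 0.0301
finger_force: 0.0
```

View pics/w1v.png

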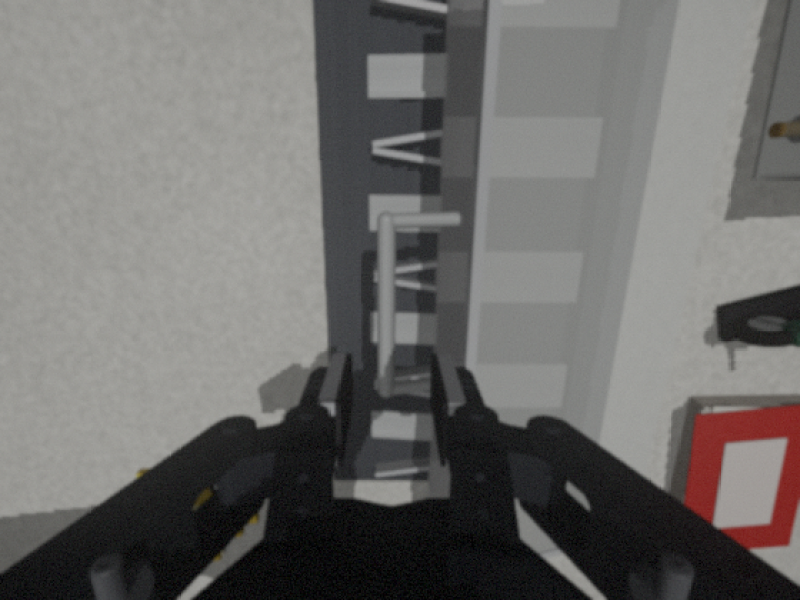

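The wrist view shows the round handle bar from (386,215) to (388,390), centred between the fingers at column 391.

```bash
python3 - <<'E'
from h import *
np.set_printoptions(precision=4,suppress=True)
_,W=load("wrist","wrist0");_,V=load("wrist","w1"); k=.7
print(tri(W,(272*k,178*k),V,(386*k,217*k)), plane(V,(386*k,217*k),.096), plane(V,(386*k,385*k),.096))
E
python3 -m jog '[[-0.3,[0,-1,32],0],[-0.3,[0,-1,32],0],[-0.3,[0,0,30],0],[-0.3,[0,0,0],0],[-0.3,[0,0,0],0]]' 30
```

```text
(array([0.4726, 0.0696, 0.0945]), np.float64(0.0014490828926543309)) [0.4729 0.0705 0.096 ] [ 0.4701 -0.028   0.096 ]
t: 1.2
position: [0.4724, 0.0198, 0.0968]
orientation: [2.248, 2.194, 0.001]
ft_force: [0.5, -0.3, 0.1]
gripper_width: 0.0302
finger_force: 0.0
```

```bash
python3 -m jog '[[-1,[0,0,0],0],[-1,[0,0,0],0],[-1,[0,0,0],0],[-1,[0,0,0],0]]' 25
python3 - <<'E'
import numpy as np
f=np.radians(np.linspace(21.1,103.7,31)); x=-183.1*np.cos(f); z=183.1*np.sin(f)
print(np.c_[np.diff(x),-np.diff(z)].round(1).tolist())
E
```

```text
t: 1.6
position: [0.4705, 0.0198, 0.0969]
orientation: [-2.248, -2.194, 0.002]
ft_force: [-5.2, -1.2, 3.5]
gripper_width: 0.0089
finger_force: 26.3
[[3.4, -8.1], [3.8, -8.0], [4.1, -7.8], [4.5, -7.6], [4.9, -7.3], [5.2, -7.1], [5.5, -6.8], [5.9, -6.6], [6.2, -6.3], [6.5, -6.0], [6.7, -5.7], [7.0, -5.3], [7.3, -5.0], [7.5, -4.6], [7.7, -4.3], [7.9, -3.9], [8.1, -3.5], [8.2, -3.1], [8.4, -2.7], [8.5, -2.3], [8.6, -1.9], [8.7, -1.5], [8.7, -1.1], [8.8, -0.6], [8.8, -0.2], [8.8, 0.2], [8.8, 0.6], [8.7, 1.0], [8.7, 1.5], [8.6, 1.9]]
```

```bash
python3 -m jog '[[-1,[0,3.4,-8.1],0],[-1,[0,3.8,-8],0],[-1,[0,4.1,-7.8],0],[-1,[0,4.5,-7.6],0],[-1,[0,4.9,-7.3],0]]' 20; python3 -m jog '[[-1,[0,5.2,-7.1],0],[-1,[0,5.5,-6.8],0],[-1,[0,5.9,-6.6],0],[-1,[0,6.2,-6.3],0],[-1,[0,6.5,-6],0]]'
```

```text
t: 2.1
position: [0.4893, 0.0193, 0.1351]
orientation: [-2.246, -2.192, 0.007]
ft_force: [-9.5, -2.6, -0.8]
gripper_width: 0.0088
finger_force: 25.5
t: 2.6
position: [0.5163, 0.0186, 0.1683]
orientation: [-2.244, -2.19, 0.013]
ft_force: [-18.5, -1.4, 12.4]
gripper_width: 0.0084
finger_force: 26.3
```

```bash
python3 - <<'E'
import numpy as np
f=np.radians(np.linspace(48.5,104.5,21)); x=643.4-183.1*np.cos(f); z=35.5+183.1*np.sin(f)
x=np.r_[522.2,x];z=np.r_[168.5,z]
print(np.c_[np.diff(x),-np.diff(z)].round(1).tolist(),x[-1],z[-1])
E
```

```text
[[-0.1, -4.1], [6.8, -5.8], [7.1, -5.4], [7.4, -5.1], [7.6, -4.7], [7.8, -4.3], [8.0, -3.9], [8.2, -3.5], [8.4, -3.1], [8.5, -2.7], [8.6, -2.3], [8.7, -1.9], [8.8, -1.4], [8.9, -1.0], [8.9, -0.6], [8.9, -0.1], [8.9, 0.3], [8.9, 0.7], [8.9, 1.2], [8.8, 1.6], [8.7, 2.0]] 689.2445787423682 212.76783295323153
```

```bash
python3 -m jog '[[-1,[0,-0.1,-4.1],0],[-1,[0,6.8,-5.8],0],[-1,[0,7.1,-5.4],0],[-1,[0,7.4,-5.1],0],[-1,[0,7.6,-4.7],0]]' 20; python3 -m jog '[[-1,[0,7.8,-4.3],0],[-1,[0,8,-3.9],0],[-1,[0,8.2,-3.5],0],[-1,[0,8.4,-3.1],0],[-1,[0,8.5,-2.7],0]]'
```

```text
t: 3.1
position: [0.549, 0.0176, 0.1943]
orientation: [-2.248, -2.193, 0.004]
ft_force: [-9.4, -2.9, 6.8]
gripper_width: 0.0087
finger_force: 25.1
t: 3.6
position: [0.5917, 0.0165, 0.2125]
orientation: [2.247, 2.192, 0.0]
ft_force: [-5.3, -3.1, 4.0]
gripper_width: 0.0091
finger_force: 25.0
```

```bash
python3 -m jog '[[-1,[0,8.6,-2.3],0],[-1,[0,8.7,-1.9],0],[-1,[0,8.8,-1.4],0],[-1,[0,8.9,-1],0],[-1,[0,8.9,-0.6],0]]' 20; python3 -m jog '[[-1,[0,8.9,-0.1],0],[-1,[0,8.9,0.3],0],[-1,[0,8.9,0.7],0],[-1,[0,3,0.4],0],[-1,[0,3,0.4],0]]'
```

```text
t: 4.1
position: [0.6361, 0.0153, 0.2189]
orientation: [2.247, 2.192, 0.001]
ft_force: [-4.4, -4.7, 4.9]
gripper_width: 0.0083
finger_force: 25.3
t: 4.6
position: [0.6687, 0.0145, 0.2165]
orientation: [2.247, 2.192, 0.001]
ft_force: [-2.9, -4.4, 5.3]
gripper_width: 0.0088
finger_force: 25.7
```

```bash
python3 -m jog '[[-1,[0,3,0.5],0],[-1,[0,3,0.6],0],[-1,[0,3,0.6],0],[-1,[0,2,0.5],0],[-1,[0,0,0],0]]'; python3 -m jog '[[-1,[0,2,0.4],0],[-1,[0,2,0.5],0],[-1,[0,0,0],0]]'
```

```text
t: 5.1
position: [0.6797, 0.0142, 0.2141]
orientation: [2.247, 2.192, 0.001]
ft_force: [-1.0, -5.0, 3.0]
gripper_width: 0.0086
finger_force: 25.7
t: 5.4
position: [0.6837, 0.0141, 0.2133]
orientation: [2.247, 2.192, 0.001]
ft_force: [-0.0, -5.0, 3.7]
gripper_width: 0.0089
finger_force: 25.7
```

```bash
for i in 1 2 3; do :; done; python3 -m jog '[[-1,[0,2,0.5],0],[-1,[0,1,0.3],0],[-1,[0,0,0],0]]'; python3 -m jog '[[-1,[0,1.5,0.4],0],[-1,[0,1.5,0.4],0],[-1,[0,0,0],0]]'; python3 -m jog '[[-1,[0,1.5,0.4],0],[-1,[0,1.5,0.4],0],[-1,[0,0,0],0]]'
```

```text
t: 5.7
position: [0.6855, 0.014, 0.2127]
orientation: [2.248, 2.193, -0.001]
ft_force: [-5.1, -5.3, 6.6]
gripper_width: 0.0089
finger_force: 26.1
t: 6.0
position: [0.6857, 0.014, 0.2126]
orientation: [-2.247, -2.192, 0.008]
ft_force: [-14.8, -5.5, 14.9]
gripper_width: 0.0088
finger_force: 26.9
t: 6.3
position: [0.6859, 0.014, 0.2125]
orientation: [-2.245, -2.19, 0.014]
ft_force: [-24.6, -5.4, 22.6]
gripper_width: 0.0087
finger_force: 28.0
```

```bash
python3 -m jog '[[-1,[0,-2.5,-0.8],0],[-1,[0,-2.5,-0.8],0],[-0.4,[0,0,0],0],[-0.4,[0,0,0],0],[-0.4,[0,0,0],0]]'; python3 -m jog '[[-0.4,[0,0,-15],0],[-0.4,[0,0,-25],0],[-0.4,[0,0,-25],0],[-0.4,[0,0,-15],0],[-0.4,[0,0,0],0]]'
python3 - <<'E'
from h import *
im,C=snap("side","s2"); im2,C=snap("scene","c2"); im3,_=snap("wrist","w2")
o=np.hstack([cv2.resize(im,(400,300),interpolation=3),cv2.resize(im2,(400,300),interpolation=3)])
cv2.imwrite("pics/o2.png",np.vstack([o,np.hstack([cv2.resize(im3,(400,300)),cv2.resize(im3,(400,300))])]))
E
```

```text
t: 6.8
position: [0.687, 0.0155, 0.2115]
orientation: [-2.247, -2.195, -0.002]
ft_force: [-0.0, 0.1, -0.1]
gripper_width: 0.0255
finger_force: 0.0
t: 7.3
position: [0.6881, 0.0151, 0.2943]
orientation: [2.245, 2.192, 0.006]
ft_force: [0.4, 0.0, -0.3]
gripper_width: 0.0258
finger_force: 0.0
```

View pics/o2.png

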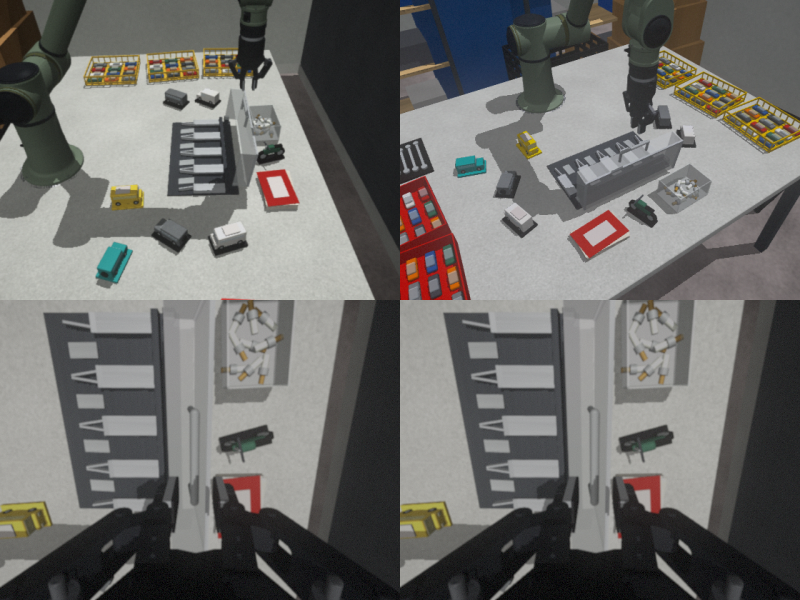

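The combined picture shows the cover upright on its stop and the handle free. The rails, catches and mouths are now visible to the wrist camera.

```bash
python3 -m jog '[[0.5,[-7,-40,-10],0],[0.5,[-7,-40,-10],0],[0.5,[-7,-40,-10],0],[0.5,[-7,-40,-10],0],[0.5,[-7,-28,-5],0]]';python3 -m jog '[[0.5,[0,0,0],0],[0.5,[0,0,0],0],[0.5,[0,0,0],0]]'
python3 - <<'E'
from h import *
im,C=snap("wrist","w3")
cv2.imwrite("pics/w3v.png",cv2.resize(im,(800,600),interpolation=3))
E
```

```text
t: 7.95
position: [0.495, -0.0154, 0.3362]
orientation: [-2.247, -2.193, 0.002]
ft_force: [0.6, -0.3, 0.1]
gripper_width: 0.0642
finger_force: 0.0
t: 8.25
position: [0.4983, -0.0156, 0.3359]
orientation: [-2.248, -2.194, 0.0]
ft_force: [0.5, -0.1, -0.2]
gripper_width: 0.0638
finger_force: 0.0
```

View pics/w3v.png

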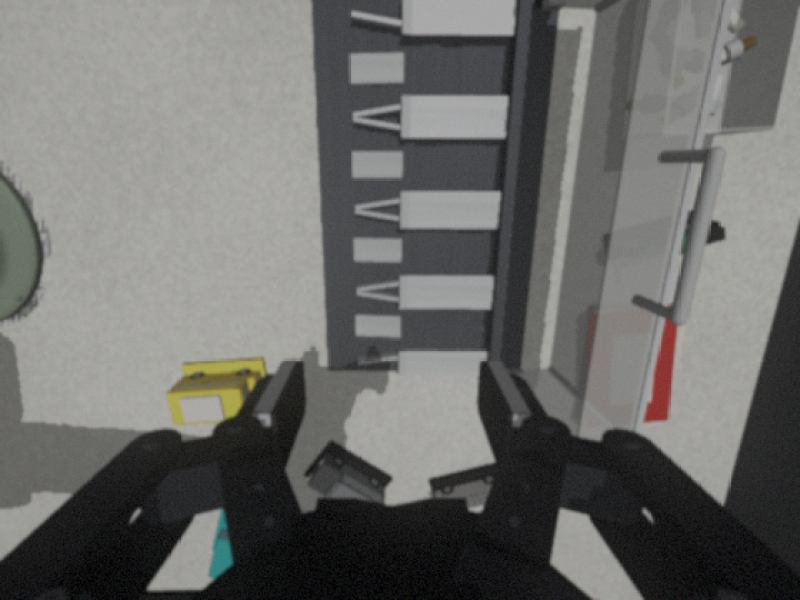

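The wrist view shows the rail strips' front ends at column 401, with rows 96–138, 191–228 and 275–309. They meet the stop wall at columns 507, 500 and 492. The catch plates are at column 378, rows 68, 165, 250 and 326.

```bash
python3 - <<'E'
from h import *
np.set_printoptions(precision=4,suppress=True)
im,V=load("wrist","w3"); k=.7
# refine strips by brightness mask
g=im.min(2); m=((g>135)&(np.indices(g.shape)[1]>275)&(np.indices(g.shape)[1]<362)).astype(np.uint8)
m=cv2.morphologyEx(m,cv2.MORPH_OPEN,np.ones((9,9)))
cs,_=cv2.findContours(m,0,1)
L=[]
for c in cs:
    r=cv2.minAreaRect(c); x,y,w,h=cv2.boundingRect(c)
    if w>50 and 15<h<40 : print(x,y,w,h, r[0])
def P(u,v,z=.02): return plane(V,(u*k,v*k),z)
for n,(l,rr,t,b) in dict(A=(401,507,95,138),B=(400.5,500,191,229),C=(400,492.5,275,309.5)).items():
    f=[P(l,t),P(l,b)]; q=[P(rr,t),P(rr,b)]
    print(n,"front",np.mean(f,0)[:2],"wall",np.mean(q,0)[:2],"w",f[0][1]-f[1][1],"len",q[0][0]-f[0][0])
# heights: strip ends from scene/side? catch right ends at z 11mm
for n,(u,v) in dict(c3=(404,67),c2=(403,165),c1=(402,250),c0=(400.5,326)).items(): print(n,P(u,v,.011)[:2])
# height check strip B front corner: w2 vs w3
im2,U=load("wrist","w2")
E
```

```text
280 193 64 23 (311.5, 204.0)
281 134 68 26 (314.5, 146.5)
281 67 73 29 (317.0, 81.0)
282 0 78 24 (320.5, 11.5)
A front [0.5112 0.1071] wall [0.6154 0.1046] w 0.03900218197979484 len 0.10265683689228011
B front [0.5091 0.0168] wall [0.6133 0.0142] w 0.039158826126333396 len 0.10279674198136246
C front [ 0.507  -0.0732] wall [ 0.6098 -0.0757] w 0.0400620868931149 len 0.10149548664409891
c3 [0.5151 0.1527]
c2 [0.5127 0.062 ]
c1 [ 0.5102 -0.0272]
c0 [ 0.507  -0.1167]
```

```bash
python3 -m jog '[[0.5,[45,4,10],0],[0.5,[45,4,10],0],[0.5,[45,4,10],0],[0.5,[45,4,10],0],[0.5,[45,4,10],0]]';python3 -m jog '[[0.5,[32,2,10],0],[0.5,[0,0,0],0],[0.5,[0,0,0],0],[0.5,[0,0,0],0]]'
python3 - <<'E'
from h import *
im,C=snap("wrist","w4")
cv2.imwrite("pics/w4v.png",cv2.resize(im,(800,600),interpolation=3))
E
```

```text
t: 8.8
position: [0.5237, 0.2111, 0.2853]
orientation: [-2.248, -2.194, 0.001]
ft_force: [1.2, -0.5, 0.4]
gripper_width: 0.0641
finger_force: 0.0
t: 9.2
position: [0.5263, 0.2402, 0.2764]
orientation: [-2.249, -2.194, 0.001]
ft_force: [0.2, -0.2, 0.8]
gripper_width: 0.0639
finger_force: 0.0
```

View pics/w4v.png

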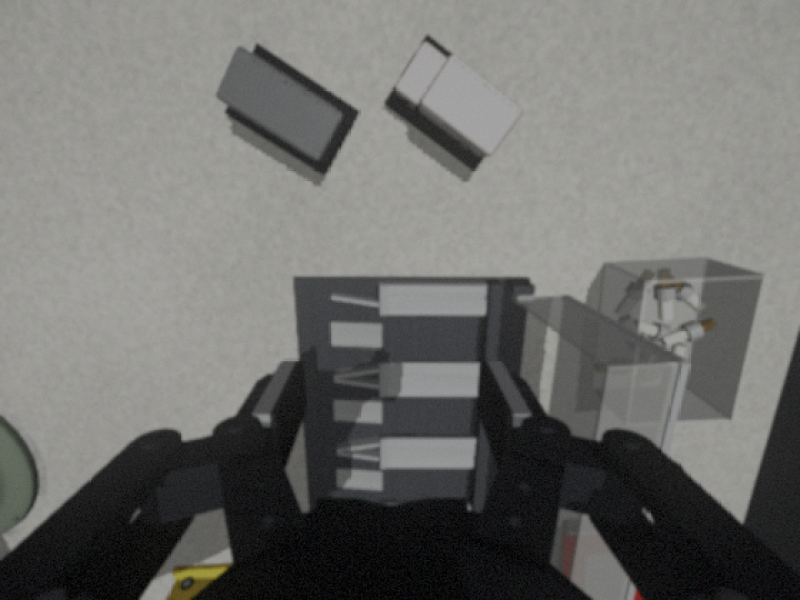

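The wrist view shows the grey bus plinth corners at (258,45), (357,110), (325,172) and (230,112). The white van's plinth corners are at (427,37), (388,105) and (478,168).

```bash
cat >> h.py <<'E'
def rect(C,uvs,z=.008,k=.7):
    P=np.array([plane(C,(u*k,v*k),z)[:2] for u,v in uvs]); 
    s=[np.linalg.norm(P[i+1]-P[i]) for i in range(len(P)-1)]
    c=(P[0]+P[2])/2 if len(P)==3 else P.mean(0)
    i=int(np.argmax(s)); d=P[i+1]-P[i]; return c.round(4),np.round(s,4),round(float(np.degrees(np.arctan2(d[1],d[0]))),1)
def go(pt,yaw=None):
    """remaining shift along tool x,y,z in mm to world point; turn deg about tool z so tool x lies along world direction yaw (mod 180)"""
    s=ctrl.read_state(); M=R.from_rotvec(s["orientation"]).as_matrix()
    d=M.T@(np.array(pt)-s["position"])*1e3; o=[d.round(1)]
    if yaw is not None:
        cur=np.degrees(np.arctan2(M[1,0],M[0,0])); t=cur-yaw; t=(t+90)%180-90; o.append(round(t,1))
    return o
E
python3 - <<'E'
from h import *
im,V=load("wrist","w4")
print(rect(V,[(258,45),(357,110),(325,172),(230,112)]),rect(V,[(427,37),(388,105),(478,168)]))
b=rect(V,[(258,45),(357,110),(325,172),(230,112)])[0]; print(go((b[0],b[1]-.07,.2),148))
E
```

```text
(array([0.4441, 0.3645]), array([0.0957, 0.0601, 0.095 ]), -32.9) (array([0.5841, 0.3656]), array([0.0612, 0.0969]), -34.2)
[array([ 52.5, -83.6,  76.7]), np.float64(-59.5)]
```

```bash
python3 -m jog '[[0.5,[46,-16,0],0],[0.5,[46,-16,10],0],[0.5,[0,0,25],-8.5],[0.5,[0,0,25],-8.5],[0.5,[0,0,0],-8.5]]';python3 -m jog '[[0.5,[0,0,0],-8.5],[0.5,[0,0,0],-8.5],[0.5,[0,0,0],-8.5],[0.5,[0,0,0],-7],[0.5,[0,0,0],0]]'
python3 -m jog '[[0.5,[0,0,0],0],[0.5,[0,0,0],0]]'
python3 - <<'E'
from h import *
im,C=snap("wrist","w5"); print(ctrl.read_state()["qpos"],go((.4441,.3645,.2),147))
for p in [(.4441,.3645,.008),(.5841,.3656,.008)]: print(proj(C,p))
# dark plinth mask + convex hull rect near the predicted spot
def plinth(im,C,p):
    pass
cv2.imwrite("pics/w5v.png",cv2.resize(im,(800,600),interpolation=3))
E
```

```text
t: 9.75
position: [0.4946, 0.3318, 0.2137]
orientation: [-1.701, -2.638, 0.007]
ft_force: [-0.1, -0.3, -0.2]
gripper_width: 0.0641
finger_force: 0.0
t: 10.25
position: [0.497, 0.3324, 0.2174]
orientation: [0.906, 3.007, 0.001]
ft_force: [-0.5, -0.0, -0.1]
gripper_width: 0.0642
finger_force: 0.0
t: 10.45
position: [0.4965, 0.333, 0.2171]
orientation: [0.906, 3.008, 0.0]
ft_force: [-0.4, -1.0, 0.1]
gripper_width: 0.064
finger_force: 0.0
[ 4.67622800e-01  4.36565214e-01 -1.13670620e-01  1.02024647e+00
 -2.30838237e-05  1.05256093e+00] [array([61. , -2.8, 17. ]), np.float64(-0.5)]
[271.1494348  130.42664292]
[334.87092787 227.61661509]
```

View pics/w5v.png

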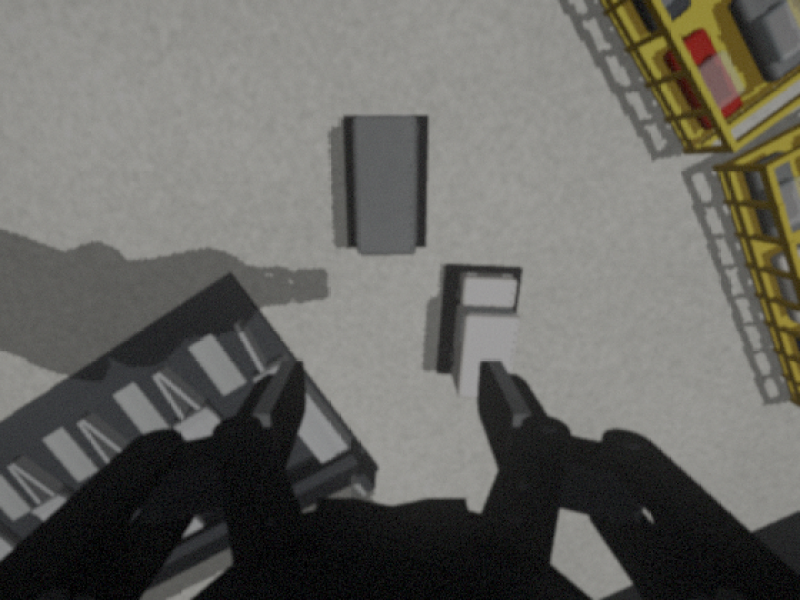

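The bus is now aligned with the tool: plinth from (345,116) to (428,246), roof rear corners at (358,254) and (415,254). The van is at (485,330).

```bash
python3 - <<'E'
from h import *
_,V=load("wrist","w4");_,U=load("wrist","w5");k=.7
print("roof pts",tri(V,(346*k,112*k),U,(415*k,254*k)),tri(V,(318*k,160*k),U,(358*k,254*k)))
r=rect(U,[(345,116),(428,116),(427,247),(346,247)]);print(r)
print(rect(U,[(443,265),(521,266),(520,374)]))
print(go((*r[0],.2),r[2]))
E
```

```text
roof pts (array([0.49340391, 0.35687948, 0.04855028]), np.float64(0.0017445378325998755)) (array([0.46978478, 0.32253517, 0.05201948]), np.float64(0.00021270060144717434))
(array([0.4426, 0.3647]), array([0.0617, 0.0984, 0.066 ]), -32.5)
(array([0.5836, 0.3706]), array([0.0645, 0.0997]), -28.7)
[array([62.3, -3.4, 17. ]), np.float64(-1.0)]
```

```bash
python3 -m jog '[[0.5,[31,-2,0],-0.5],[0.5,[31,-1,25],0],[0.5,[0,0,45],0],[0.5,[0,0,40],0],[0.5,[0,0,0],0]]';python3 -m jog '[[0.5,[0,0,30],0],[0.5,[0,0,27],0],[0.5,[0,0,10],0],[0.5,[0,0,0],0],[0.5,[0,0,0],0]]'; python3 - <<'E'
from h import *
print(go((.4426,.3647,.04),147.4))
E
```

```text
t: 11.0
position: [0.4388, 0.3627, 0.102]
orientation: [-0.888, -3.007, 0.012]
ft_force: [-1.3, -0.1, -0.6]
gripper_width: 0.0643
finger_force: 0.0
t: 11.5
position: [0.4438, 0.3655, 0.0414]
orientation: [0.89, 3.012, 0.002]
ft_force: [0.7, -0.0, -0.1]
gripper_width: 0.0642
finger_force: 0.0
[array([ 0.6, -1.3,  1.4]), np.float64(-0.3)]
```

```bash
python3 -m jog '[[-1,[0,-1,1],0],[-1,[0,0,0],0],[-1,[0,0,0],0],[-1,[0,0,0],0],[-1,[0,0,0],0]]' 50;python3 -m jog '[[-1,[0,0,-15],0],[-1,[0,0,-25],-7.5],[-1,[0,0,-20],-8],[-1,[0,0,0],-8],[-1,[0,0,0],-7.5]]'; python3 - <<'E'
from h import *
print(go((.4513,.1533,.1),-1.4))
E
```

```text
t: 12.0
position: [0.4432, 0.3646, 0.0404]
orientation: [0.889, 3.011, 0.003]
ft_force: [0.4, 0.5, 6.1]
gripper_width: 0.041
finger_force: 52.2
t: 12.5
position: [0.4425, 0.3643, 0.0999]
orientation: [0.043, 3.14, 0.001]
ft_force: [0.9, 0.0, -2.4]
gripper_width: 0.0412
finger_force: 51.3
[array([ -14.7, -210.7,   -0.3]), np.float64(-0.2)]
```

```bash
python3 -m jog '[[-1,[-5,-30,0],0],[-1,[-5,-40,0],0],[-1,[-5,-40,0],0],[-1,[0,-40,0],0],[-1,[0,-35,0],0]]';python3 -m jog '[[-1,[0,-26,0],0],[-1,[0,0,0],0],[-1,[0,0,0],0]]'; python3 - <<'E'
from h import *
print(go((.4513,.1533,.046),-1.4))
im,C=snap("wrist","w6"); cv2.imwrite("pics/w6v.png",cv2.resize(im,(800,600),interpolation=3))
E
```

```text
t: 13.0
position: [0.4505, 0.1769, 0.0989]
orientation: [-0.053, -3.141, 0.001]
ft_force: [0.6, -0.1, -1.8]
gripper_width: 0.0414
finger_force: 51.5
t: 13.3
position: [0.4502, 0.1524, 0.099]
orientation: [0.054, 3.141, 0.001]
ft_force: [0.2, -0.2, -1.9]
gripper_width: 0.0408
finger_force: 51.6
[array([-1.1,  0.9, 53. ]), np.float64(-0.6)]
```

View pics/w6v.png

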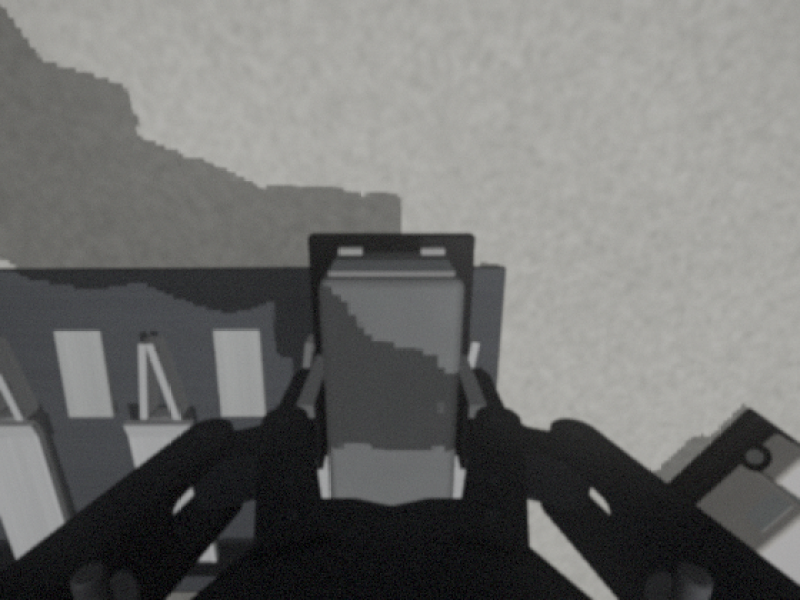

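The bus is held squarely over the leftmost rail's guides: plinth columns 310–473, channel centre about 391.

```bash
python3 -m jog '[[-1,[-1,1,25],-0.5],[-1,[0,0,17],0],[-1,[0,0,6],0],[-1,[0,0,2],0],[-1,[0,0,0],0]]';python3 -m jog '[[-1,[0,0,1.5],0],[-1,[0,0,1],0],[-1,[0,0,0],0]]'; python3 - <<'E'
from h import *
a=np.radians(-1.4);e=np.array([np.cos(a),np.sin(a)]);n=np.array([-e[1],e[0]]);O=np.array([.613,.0143])
s=O-.05*e+.135*n;print(s,go((*s,.046),-1.4))
E
```

```text
t: 13.85
position: [0.4513, 0.1542, 0.049]
orientation: [0.037, 3.141, 0.0]
ft_force: [-0.7, -0.5, -0.8]
gripper_width: 0.0415
finger_force: 51.6
t: 14.15
position: [0.4517, 0.1538, 0.0467]
orientation: [0.038, 3.14, 0.0]
ft_force: [0.8, 0.4, -1.3]
gripper_width: 0.0417
finger_force: 51.6
[0.56631327 0.15048131] [array([-114.6,   -0.5,    0.9]), np.float64(0.0)]
```

```bash
python3 -m jog '[[-1,[-8,0,0.3],0],[-1,[-10,0,0],0],[-1,[-10,0,0],0],[-1,[-10,0,0],0],[-1,[-10,0,0],0]]';python3 -m jog '[[-1,[-10,0,0],0],[-1,[-10,0,0],0],[-1,[-10,0,0],0],[-1,[-10,0,0],0],[-1,[-8,0,0],0]]'
```

```text
t: 14.65
position: [0.4993, 0.1524, 0.0464]
orientation: [-0.038, -3.14, -0.0]
ft_force: [-4.4, -1.3, 7.2]
gripper_width: 0.0414
finger_force: 52.9
t: 15.15
position: [0.5478, 0.1512, 0.0464]
orientation: [-0.039, -3.141, -0.0]
ft_force: [-5.1, -1.1, 8.1]
gripper_width: 0.041
finger_force: 52.7
```

```bash
python3 -m jog '[[-1,[-6,0,0],0],[-1,[-6,0,0],0],[-1,[-3,0,0],0],[-1,[-2,0,0],0],[-1,[0,0,0],0]]'
```

```text
t: 15.65
position: [0.5646, 0.1508, 0.0464]
orientation: [0.039, 3.141, 0.0]
ft_force: [-4.1, -0.7, 4.7]
gripper_width: 0.041
finger_force: 52.5
```

```bash
python3 -m jog '[[-1,[-1.5,0,0],0],[-1,[-1.5,0,0],0],[-1,[0,0,0],0]]'; python3 -m jog '[[-1,[-1,0,0],0],[-1,[-1,0,0],0],[-1,[0,0,0],0]]'
```

```text
t: 15.95
position: [0.5673, 0.1508, 0.0464]
orientation: [-0.039, -3.141, -0.0]
ft_force: [-4.6, -0.7, 6.0]
gripper_width: 0.0415
finger_force: 52.7
t: 16.25
position: [0.5674, 0.1508, 0.0464]
orientation: [-0.038, -3.138, -0.0]
ft_force: [-9.5, 0.2, 11.4]
gripper_width: 0.0412
finger_force: 53.3
```

```bash
python3 -m jog '[[-1,[-1.5,0,0],0],[-1,[0,0,0],0]]'; python3 -m jog '[[-1,[4,0,0],0],[-1,[3,0,0],0],[-1,[2,0,0],0],[-1,[0,0,0],0]]'
```

```text
t: 16.45
position: [0.5675, 0.1508, 0.0465]
orientation: [-0.038, -3.135, -0.0]
ft_force: [-13.5, -0.7, 15.8]
gripper_width: 0.0414
finger_force: 53.9
t: 16.85
position: [0.565, 0.1509, 0.0468]
orientation: [0.039, 3.135, 0.0]
ft_force: [4.8, -1.0, -1.1]
gripper_width: 0.0412
finger_force: 51.6
```

```bash
python3 -m jog '[[-1,[2,0,0],0],[-1,[0,0,0],0]]'; python3 -m jog '[[-1,[-4,0,0],0],[0.4,[0,0,0],0],[0.4,[0,0,0],0],[0.4,[0,0,0],0],[0.4,[0,0,-10],0]]'; python3 -m jog '[[0.4,[10,0,-40],0],[0.4,[25,0,-40],0],[0.4,[40,0,-30],0],[0.4,[0,0,0],0],[0.4,[0,0,0],0]]'
python3 - <<'E'
from h import *
im,C=snap("wrist","w7"); cv2.imwrite("pics/w7v.png",cv2.resize(im,(800,600),interpolation=3))
print(go((.5836,.3706,.2)))
E
```

```text
t: 17.05
position: [0.5647, 0.1509, 0.0472]
orientation: [0.039, 3.132, -0.0]
ft_force: [8.6, -0.2, -3.1]
gripper_width: 0.0414
finger_force: 51.5
t: 17.55
position: [0.5619, 0.1507, 0.0548]
orientation: [-0.038, -3.138, 0.001]
ft_force: [0.3, -0.3, -0.4]
gripper_width: 0.0597
finger_force: 0.0
t: 18.05
position: [0.4889, 0.153, 0.1676]
orientation: [0.038, 3.138, 0.001]
ft_force: [0.7, -0.1, -0.0]
gripper_width: 0.0597
finger_force: 0.0
[array([-89.2, 220. , -33.2])]
```

View pics/w7v.png

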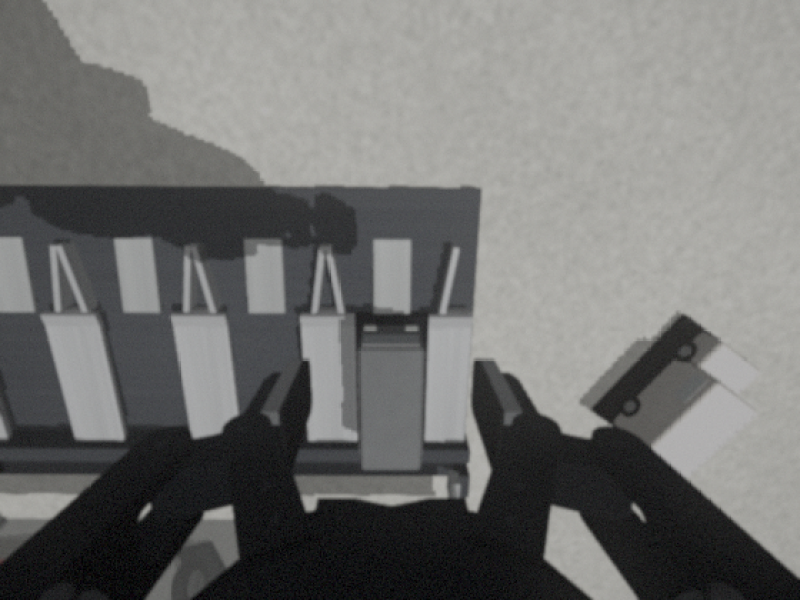

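The wrist view shows the bus home at (391,400) with its catch plate clear behind it (392,275), and the pull test held. The van is at (675,390).

```bash
cat >> h.py <<'E'
def plinth(im,C,p,thr=50,rad=75,z=.008):
    u=proj(C,(p[0],p[1],z)); m=(im.max(2)<thr).astype(np.uint8)
    k=np.zeros_like(m); cv2.circle(k,tuple(int(x) for x in u),rad,1,-1); m&=k
    m=cv2.morphologyEx(m,cv2.MORPH_OPEN,np.ones((3,3)))
    N,l,s,_=cv2.connectedComponentsWithStats(m); pts=np.vstack([np.argwhere(l==i)[:,::-1] for i in range(1,N) if s[i,4]>40])
    P=np.array([plane(C,q+0.0,z)[:2] for q in pts])
    r=cv2.minAreaRect((P*1000).astype(np.float32)); b=cv2.boxPoints(r)/1000
    i=0 if np.linalg.norm(b[1]-b[0])>np.linalg.norm(b[2]-b[1]) else 1; d=b[i+1]-b[i]
    return np.array(r[0])/1000,r[1],np.degrees(np.arctan2(d[1],d[0])),u
E
python3 -m jog '[[0.5,[0,0,-40],0],[0.5,[0,30,-35],4],[0.5,[0,45,-10],4],[0.5,[0,45,0],0],[0.5,[0,45,0],0]]'; python3 -m jog '[[0.5,[-40,13,0],6],[0.5,[-40,12,0],6],[0.5,[-45,12,0],7.6],[0.5,[-28,12,0],0],[0.5,[0,0,0],0]]';  python3 - <<'E'
from h import *
print(go((.649,.334,.25),151))
E
```

```text
t: 18.6
position: [0.5094, 0.3179, 0.2503]
orientation: [0.259, 3.131, -0.0]
ft_force: [1.0, -0.4, 0.0]
gripper_width: 0.0641
finger_force: 0.0
t: 19.1
position: [0.672, 0.3134, 0.2464]
orientation: [-0.791, -3.038, 0.003]
ft_force: [-0.1, -0.6, -0.2]
gripper_width: 0.0642
finger_force: 0.0
[array([30.1,  6.7, -3.6]), np.float64(-0.2)]
```

```bash
python3 -m jog '[[0.5,[30,7,0],0],[0.5,[0,0,0],0],[0.5,[0,0,0],0],[0.5,[0,0,0],0]]';  python3 - <<'E'
from h import *
im,C=snap("wrist","w8"); r=plinth(im,C,(.5836,.3706)); print(r, go((*r[0],.040),r[2]))
E
```

```text
t: 19.5
position: [0.6453, 0.3357, 0.2505]
orientation: [-0.786, -3.041, 0.001]
ft_force: [-0.6, -0.2, -0.2]
gripper_width: 0.0639
finger_force: 0.0
(array([0.53800952, 0.36460056]), (6.1385650634765625, 22.18256950378418), np.float32(-36.070263), array([274.29788236, 120.93678405])) [array([108.1, -26.7, 210.7]), np.float64(7.1)]
```

```bash
python3 - <<'E'
from h import *
im,C=load("wrist","w8")
g=im.max(2)[40:240:7,180:380:7]; print('\n'.join(' '.join('%3d'%v for v in r) for r in g))
E
```

```text
143 143 148 145 146 150 146 148 145 145 146 148 143 145 149 142 149 145 148 143 151 145 143 149 141 142 145 144 143
142 148 146 149 149 149 151 149 148 147 145 151 141 147 148 147 145 151 148 148 150 144 149 142 144 148 151 143 145
144 144 143 142 150 148 141 148 150 145 148 148 148 153 142 144 150 145 146 147 145 145 147 146 147 145 146 151 143
143 152 142 147 149 146 147 150 152 147 147 141 149 149 147 148 147 150 145 149 148 149 148 147 150 148 148 149 144
145 146 147 144 147 144 148 150 149 148 144 150 151 145 146 146 145 153 146 149 149 143 145 146 143 148 147 141 149
144 145 150 142 149 153 146 150 147 152  66 106 143 139 150 150 147 146 145 148 148 143 148 147 144 147 144 145 146
150 148 147 149 143 150 150 153 148 148  42 139 154 151 154 152 151  59 147 141 147 145 146 149 145 147 147 146 146
147 145 140 141 152 150 147 146 153 146  45 149 156 154 153 154 141  49 147 145 145 147 145 147 149 144 149 145 145
144 148 150 148 145 148 148 146 146 144  42 142 150 153 153 152 113  55 148 146 151 150 144 145 147 150 147 143 141
148 142 145 150 149 148 144 149 136  95  43 154 153 155 
[... 1563 characters left out ...]
 148
111 150 149 148 153 150 148 148 148 145 146 150 148 142 152 151 146 144 146 151 151 149 151 148 151 147 148 151 150
 32 146 149 150 152 147 148 151 148 148 148 149 154 148 148 149 151 146 146 149 153 149 145 150 147 150 147 150 149
 42  63 155 152 154 151 153 151 152 155 151 148 149 150 149 150 150 148 152 151 145 149 150 145 142 151 143 147 151
 39  37 121 153 154 151 154 153 153 148 151 147 154 155 144 147 150 146 153 147 148 147 146 148 148 151 151 149 150
 59  36  37 149 151 151 151 151 153 146 152 149 153 148 148 151 146 146 144 151 154 144 147 149 149 147 147 147 149
116  65 122 153 150 149 149 152 154 149 152 148 149 152 153 150 148 146 148 147 142 150 151 145 149 146 147 144 148
```

Threshold 75 fits, as the shadows are near 97.

```bash
python3 - <<'E'
from h import *
im,C=load("wrist","w8"); r=plinth(im,C,(.5836,.3706),thr=75,rad=65); print(r, go((*r[0],.040),r[2]))
r=plinth(im,C,(.5836,.3706),thr=85,rad=65); print(r)
E
```

```text
(array([0.58148413, 0.36576257]), (62.70744323730469, 96.70655059814453), np.float32(-36.154655), array([274.29788236, 120.93678405])) [array([ 70.7,  -4.6, 210.7]), np.float64(7.1)]
(array([0.58136273, 0.3656377 ]), (63.673152923583984, 97.94770050048828), np.float32(-36.183914), array([274.29788236, 120.93678405]))
```

```bash
python3 -m jog '[[0.5,[36,-2,0],0],[0.5,[35,-3,20],0],[0.5,[0,0,45],7.1],[0.5,[0,0,45],0],[0.5,[0,0,35],0]]';python3 -m jog '[[0.5,[0,0,30],0],[0.5,[0,0,25],0],[0.5,[0,0,9],0],[0.5,[0,0,0],0],[0.5,[0,0,0],0]]'; python3 - <<'E'
from h import *
print(go((.5814,.3657,.04),-36.2))
E
```

```text
t: 20.05
position: [0.5801, 0.3654, 0.1039]
orientation: [-0.973, -2.986, 0.001]
ft_force: [-0.3, -0.2, 0.1]
gripper_width: 0.0642
finger_force: 0.0
t: 20.55
position: [0.5819, 0.3661, 0.0433]
orientation: [0.973, 2.986, 0.002]
ft_force: [0.8, 0.2, 0.1]
gripper_width: 0.0641
finger_force: 0.0
[array([ 0.1, -0.7,  3.3]), np.float64(0.1)]
```

```bash
python3 -m jog '[[-1,[0,-0.5,3],0],[-1,[0,0,0],0],[-1,[0,0,0],0],[-1,[0,0,0],0],[-1,[0,0,0],0]]' 50;python3 -m jog '[[-1,[0,0,-15],0],[-1,[0,0,-25],-8],[-1,[0,0,-25],-8.5],[-1,[0,0,-15],-8.5],[-1,[0,0,0],-8.5]]';python3 -m jog '[[-1,[0,0,0],-1.3],[-1,[0,0,0],0]]'; python3 - <<'E'
from h import *
print(go((.450,.0633,.12),-1.4))
E
```

```text
t: 21.05
position: [0.5816, 0.366, 0.0405]
orientation: [0.973, 2.985, 0.003]
ft_force: [-0.8, 0.6, 5.7]
gripper_width: 0.0414
finger_force: 53.0
t: 21.55
position: [0.5817, 0.3661, 0.1224]
orientation: [0.061, 3.138, 0.003]
ft_force: [0.7, 0.4, -2.8]
gripper_width: 0.0411
finger_force: 52.0
t: 21.75
position: [0.5798, 0.3652, 0.1186]
orientation: [-0.039, -3.14, 0.001]
ft_force: [0.4, 0.6, -2.7]
gripper_width: 0.0416
finger_force: 52.0
[array([ 122.2, -305. ,   -1. ]), np.float64(-0.0)]
```

```bash
python3 -m jog '[[-1,[30,-20,0],0],[-1,[30,-40,0],0],[-1,[30,-45,0],0],[-1,[32,-45,0],0],[-1,[0,-45,0],0]]';python3 -m jog '[[-1,[0,-45,0],0],[-1,[0,-40,0],0],[-1,[0,-25,0],0],[-1,[0,0,0],0],[-1,[0,0,0],0]]'; python3 - <<'E'
from h import *
print(go((.450,.0633,.046),-1.4))
E
```

```text
t: 22.25
position: [0.4537, 0.1797, 0.1178]
orientation: [-0.035, -3.135, 0.002]
ft_force: [1.3, -0.6, -2.6]
gripper_width: 0.0412
finger_force: 52.1
t: 22.75
position: [0.4568, 0.0706, 0.1188]
orientation: [-0.04, -3.141, -0.001]
ft_force: [0.7, 0.5, -3.1]
gripper_width: 0.0414
finger_force: 52.2
[array([ 6.6, -7.5, 72.8]), np.float64(-0.1)]
```

```bash
python3 -m jog '[[-1,[6.5,-7.5,20],0],[-1,[0,0,25],0],[-1,[0,0,15],0],[-1,[0,0,8],0],[-1,[0,0,0],0]]';python3 -m jog '[[-1,[0,0,3],0],[-1,[0,0,1],0],[-1,[0,0,0],0]]'; python3 - <<'E'
from h import *
a=np.radians(-1.4);e=np.array([np.cos(a),np.sin(a)]);n=np.array([-e[1],e[0]]);O=np.array([.614,.0143])
s=O-.05*e+.045*n;print(s,go((*s,.046),-1.4))
E
```

```text
t: 23.25
position: [0.4496, 0.0645, 0.0501]
orientation: [-0.034, -3.139, -0.0]
ft_force: [-1.4, 0.3, -2.5]
gripper_width: 0.0418
finger_force: 52.3
t: 23.55
position: [0.4511, 0.0637, 0.0475]
orientation: [0.035, 3.14, 0.0]
ft_force: [0.2, -0.3, -1.8]
gripper_width: 0.0414
finger_force: 52.2
[0.56511437 0.06050818] [array([-114. ,   -0.6,    1.7]), np.float64(0.1)]
```

```bash
python3 -m jog '[[-1,[-8,-0.2,1],0],[-1,[-10,0,0],0],[-1,[-10,0,0],0],[-1,[-10,0,0],0],[-1,[-10,0,0],0]]';python3 -m jog '[[-1,[-10,0,0],0],[-1,[-10,0,0],0],[-1,[-10,0,0],0],[-1,[-10,0,0],0],[-1,[-8,0,0],0]]';python3 -m jog '[[-1,[-6,0,0],0],[-1,[-4,0,0],0],[-1,[-3,0,0],0],[-1,[-2,0,0],0],[-1,[0,0,0],0]]'
```

```text
t: 24.05
position: [0.4985, 0.0622, 0.0465]
orientation: [-0.036, -3.14, -0.0]
ft_force: [-6.1, -0.7, 10.0]
gripper_width: 0.0416
finger_force: 53.9
t: 24.55
position: [0.5472, 0.061, 0.0465]
orientation: [-0.036, -3.141, -0.0]
ft_force: [-5.2, -0.7, 8.6]
gripper_width: 0.0411
finger_force: 53.7
t: 25.05
position: [0.5622, 0.0607, 0.0465]
orientation: [0.036, 3.141, 0.0]
ft_force: [-3.4, 0.1, 5.0]
gripper_width: 0.0413
finger_force: 53.4
```

```bash
python3 -m jog '[[-1,[-1.5,0,0],0],[-1,[-1.5,0,0],0],[-1,[0,0,0],0]]';  python3 -m jog '[[-1,[-1,0,0],0],[-1,[-1,0,0],0],[-1,[0,0,0],0]]'
```

```text
t: 25.35
position: [0.5637, 0.0607, 0.0465]
orientation: [-0.036, -3.139, -0.0]
ft_force: [-7.8, -0.8, 9.2]
gripper_width: 0.0412
finger_force: 53.7
t: 25.65
position: [0.5638, 0.0607, 0.0466]
orientation: [-0.036, -3.136, 0.0]
ft_force: [-13.0, 0.3, 15.6]
gripper_width: 0.0414
finger_force: 54.6
```

```bash
python3 -m jog '[[-1,[-1.5,0,0],0],[-1,[0,0,0],0]]'; python3 -m jog '[[-1,[4,0,0],0],[-1,[3,0,0],0],[-1,[4,0,0],0],[-1,[0,0,0],0]]'
```

```text
t: 25.85
position: [0.5639, 0.0608, 0.0467]
orientation: [-0.036, -3.133, 0.0]
ft_force: [-16.4, 0.4, 20.8]
gripper_width: 0.0413
finger_force: 55.2
t: 26.25
position: [0.5612, 0.0607, 0.0471]
orientation: [0.036, 3.133, -0.0]
ft_force: [7.0, 0.9, -2.8]
gripper_width: 0.0414
finger_force: 52.2
```

```bash
python3 -m jog '[[-1,[-5,0,0],0],[0.4,[0,0,0],0],[0.4,[0,0,0],0],[0.4,[0,0,0],0],[0.4,[0,0,-10],0]]'; python3 -m jog '[[0.4,[10,0,-40],0],[0.4,[25,0,-45],0],[0.4,[0,0,-45],0],[0.4,[0,0,-45],0],[0.4,[0,-20,-15],0]]'; python3 -m jog '[[0.5,[5,-45,0],0],[0.5,[5,-45,0],0],[0.5,[5,-45,0],0],[0.5,[0,-45,0],0],[0.5,[0,-45,0],0]]';python3 -m jog '[[0.5,[0,-45,0],6],[0.5,[0,-45,0],8],[0.5,[0,-45,0],8],[0.5,[0,-25,0],8],[0.5,[0,0,0],4]]'; python3 - <<'E'
from h import *
print(go((.505,-.383,.25),145))
E
```

```text
t: 26.75
position: [0.5606, 0.0609, 0.0549]
orientation: [-0.036, -3.138, 0.0]
ft_force: [-0.4, 0.5, -0.2]
gripper_width: 0.0592
finger_force: 0.0
t: 27.25
position: [0.5292, 0.0428, 0.2506]
orientation: [0.031, 3.133, 0.001]
ft_force: [0.7, -0.4, -0.1]
gripper_width: 0.0596
finger_force: 0.0
t: 27.75
position: [0.5066, -0.1846, 0.2456]
orientation: [0.036, 3.141, -0.001]
ft_force: [1.7, 0.1, -1.0]
gripper_width: 0.0638
finger_force: 0.0
t: 28.25
position: [0.4771, -0.3424, 0.2451]
orientation: [0.966, 2.989, -0.002]
ft_force: [-0.1, 0.6, 0.1]
gripper_width: 0.0643
finger_force: 0.0
[array([-46.4, -16.6,  -4.9]), np.float64(-0.8)]
```

```bash
python3 -m jog '[[0.5,[-46,-17,0],0],[0.5,[0,0,0],0],[0.5,[0,0,0],0],[0.5,[0,0,0],0]]';  python3 - <<'E'
from h import *
im,C=snap("wrist","w9"); r=plinth(im,C,(.444,-.34),thr=60,rad=85); print(r, go((*r[0],.040),r[2]))
r=plinth(im,C,(.444,-.34),thr=50,rad=85); print(r)
g=im.max(2)[20:260:8,150:400:8]; print('\n'.join(' '.join('%3d'%v for v in r) for r in g))
E
```

```text
t: 28.65
position: [0.5061, -0.3789, 0.2452]
orientation: [-0.952, -2.994, -0.0]
ft_force: [-0.5, 0.9, -0.1]
gripper_width: 0.0642
finger_force: 0.0
(array([ 0.46085434, -0.34545435]), (79.79389190673828, 168.82638549804688), np.float32(-24.825607), array([270.21992278, 119.00223436])) [array([ 56.3,   1. , 205.4]), np.float64(-10.4)]
(array([ 0.43301962, -0.33196997]), (59.8488655090332, 94.82212829589844), np.float32(-36.987106), array([270.21992278, 119.00223436]))
118 121  68 123 149 143 145 150 151 148 145 146 143 147 146 151 144 145 146 142 141 147 142 142 146 143 144 142 143 141  62  64
115 121  91 116 147 144 145 152 152 149 147 145 142 147 150 147 150 147 146 146 143 145 145 147 144 147 140 142 143 148  45  64
 91  54  44 122 145 142 146 144 145 148 150 145 143 147 151 143 141 143 147 149 146 148 142 146 146 147 152 143 142 145 103  64
 53  79 123 125 113 151 146 148 147 147 148 150 151 147 145 149 147 149 148 148 145 145 150 149 144 141 144 142 142 146 143  43
125 123 109 103 148 151 148 148 144 147 146 148 148 145 145 149 151 147 148 145 152 143 151 145 146 149 147 143 149
[... 2512 characters left out ...]
  82  81 126  83 139 139  66  46 146 154 153 151 151 156 152
 89  94  95 139 148 153 154 149 152 151 154 149 157 152 152 153 108  47 127  85 138 156 157 150  85  45 117 150 152 150 152 153
 57 132 147 149 150 154 153 146 148 154 153 148 150 153 150 147 146 114  46 131 158 157 139 154 157  84  50  78 151 148 150 150
 77  88 151 150 151 147 152 152 153 148 149 154 150 150 150 150 148 147 148 140 158 141 158 155 159 152 100 152 153 152 152 154
 76  71  83 144 153 150 151 152 157 148 150 151 147 151 153 145 144 147 149 145 109 158 157 155 157 157 148 126 148 149 150 156
 76  73  71  84 151 152 108 103 149 155 147 151 153 146 149 146 146 149 152 146 152 106 155 154 103 120 157 155 149 151 150 152
```

```bash
python3 - <<'E'
from h import *
im,C=load("wrist","w9")
for t in (65,80): r=plinth(im,C,(.4335,-.333),thr=t,rad=66); print(r, go((*r[0],.040),r[2]))
E
```

```text
(array([ 0.43301376, -0.33217377]), (61.87458801269531, 96.91899871826172), np.float32(-37.045883), array([269.88184311, 107.84700442])) [array([ 86.7,  -4.2, 205.4]), np.float64(1.8)]
(array([ 0.43251459, -0.33237094]), (63.315696716308594, 97.765869140625), np.float32(-37.105846), array([269.88184311, 107.84700442])) [array([ 87. ,  -4.7, 205.4]), np.float64(1.8)]
```

```bash
python3 -m jog '[[0.5,[44,-2,0],0],[0.5,[43,-2.5,20],0],[0.5,[0,0,45],1.8],[0.5,[0,0,45],0],[0.5,[0,0,30],0]]';python3 -m jog '[[0.5,[0,0,30],0],[0.5,[0,0,25],0],[0.5,[0,0,9],0],[0.5,[0,0,0],0],[0.5,[0,0,0],0]]'; python3 - <<'E'
from h import *
print(go((.4327,-.3323,.04),-37.1))
E
```

```text
t: 29.2
position: [0.4316, -0.3312, 0.1037]
orientation: [-0.998, -2.978, -0.0]
ft_force: [-0.2, -0.1, -0.1]
gripper_width: 0.0644
finger_force: 0.0
t: 29.7
position: [0.4334, -0.3332, 0.0421]
orientation: [0.998, 2.977, -0.001]
ft_force: [1.2, -0.6, 0.4]
gripper_width: 0.0641
finger_force: 0.0
[array([1.1, 0.3, 2. ]), np.float64(0.0)]
```

```bash
python3 -m jog '[[-1,[1,0,1.7],0],[-1,[0,0,0],0],[-1,[0,0,0],0],[-1,[0,0,0],0],[-1,[0,0,0],0]]' 50;python3 -m jog '[[-1,[0,0,-15],0],[-1,[0,0,-25],-8],[-1,[0,0,-25],-8.5],[-1,[0,0,-15],-8.5],[-1,[0,0,0],-8.5]]';python3 -m jog '[[-1,[0,0,0],-2.2],[-1,[0,0,0],0]]'; python3 - <<'E'
from h import *
print(go((.4457,-.1166,.12),-1.4))
E
```

```text
t: 30.2
position: [0.4327, -0.3329, 0.0404]
orientation: [0.999, 2.976, -0.001]
ft_force: [-0.8, 1.8, 6.8]
gripper_width: 0.0409
finger_force: 52.4
t: 30.7
position: [0.4331, -0.3334, 0.1217]
orientation: [0.089, 3.137, -0.005]
ft_force: [0.0, -0.5, -2.4]
gripper_width: 0.0413
finger_force: 51.3
t: 30.9
position: [0.4318, -0.3322, 0.1192]
orientation: [0.039, 3.141, -0.0]
ft_force: [0.1, -0.2, -2.0]
gripper_width: 0.0413
finger_force: 51.3
[array([ -8.6, 215.8,  -0.8]), np.float64(-0.0)]
```

```bash
python3 -m jog '[[-1,[-4,30,0],0],[-1,[-4,45,0],0],[-1,[0,45,0],0],[-1,[0,45,0],0],[-1,[0,30,0],0]]';python3 -m jog '[[-1,[0,21,0],0],[-1,[0,0,0],0],[-1,[0,0,0],0],[-1,[0,0,0],0]]'; python3 - <<'E'
from h import *
print(go((.4457,-.1166,.046),-1.4))
E
```

```text
t: 31.4
position: [0.4437, -0.1346, 0.1188]
orientation: [-0.038, -3.14, -0.002]
ft_force: [0.2, 0.5, -1.0]
gripper_width: 0.0412
finger_force: 51.6
t: 31.8
position: [0.4455, -0.1174, 0.1191]
orientation: [0.04, 3.141, -0.001]
ft_force: [0.9, -0.3, -1.8]
gripper_width: 0.0411
finger_force: 51.7
[array([-0.2,  0.9, 73.1]), np.float64(-0.1)]
```

```bash
python3 -m jog '[[-1,[0,1,20],0],[-1,[0,0,25],0],[-1,[0,0,15],0],[-1,[0,0,8],0],[-1,[0,0,0],0]]';python3 -m jog '[[-1,[0,0,3],0],[-1,[0,0,1.5],0],[-1,[0,0,0],0]]'; python3 - <<'E'
from h import *
a=np.radians(-1.4);e=np.array([np.cos(a),np.sin(a)]);n=np.array([-e[1],e[0]]);O=np.array([.614,.0143])
s=O-.05*e-.135*n;print(s,go((*s,.0464),-1.4))
E
```

```text
t: 32.3
position: [0.4446, -0.1161, 0.0502]
orientation: [-0.041, -3.14, -0.001]
ft_force: [-0.1, -0.3, -0.8]
gripper_width: 0.0414
finger_force: 51.6
t: 32.6
position: [0.4459, -0.1159, 0.047]
orientation: [0.039, 3.14, -0.001]
ft_force: [0.1, -0.8, -2.2]
gripper_width: 0.0411
finger_force: 51.6
[ 0.56071658 -0.11943809] [array([-114.9,   -0.7,    0.8]), np.float64(-0.0)]
```

```bash
python3 -m jog '[[-1,[-8,-0.5,0.5],0],[-1,[-10,0,0],0],[-1,[-10,0,0],0],[-1,[-10,0,0],0],[-1,[-10,0,0],0]]';python3 -m jog '[[-1,[-10,0,0],0],[-1,[-10,0,0],0],[-1,[-10,0,0],0],[-1,[-10,0,0],0],[-1,[-8,0,0],0]]';python3 -m jog '[[-1,[-6,0,0],0],[-1,[-4,0,0],0],[-1,[-3,0,0],0],[-1,[-3,0,0],0],[-1,[0,0,0],0]]'
```

```text
t: 33.1
position: [0.4937, -0.1172, 0.0464]
orientation: [-0.038, -3.14, 0.001]
ft_force: [-4.2, -1.3, 7.7]
gripper_width: 0.0413
finger_force: 52.8
t: 33.6
position: [0.5421, -0.1184, 0.0464]
orientation: [-0.038, -3.141, 0.001]
ft_force: [-5.4, -0.3, 8.7]
gripper_width: 0.0411
finger_force: 52.6
t: 34.1
position: [0.5582, -0.1187, 0.0464]
orientation: [0.038, 3.14, -0.0]
ft_force: [-1.5, 0.4, 4.7]
gripper_width: 0.0411
finger_force: 52.6
```

```bash
python3 -m jog '[[-1,[-1.5,0,0],0],[-1,[-1.5,0,0],0],[-1,[0,0,0],0]]';  python3 -m jog '[[-1,[-1,0,0],0],[-1,[-1,0,0],0],[-1,[0,0,0],0]]'
```

```text
t: 34.4
position: [0.5587, -0.1187, 0.0464]
orientation: [-0.039, -3.138, 0.001]
ft_force: [-8.8, -0.6, 12.0]
gripper_width: 0.0409
finger_force: 53.4
t: 34.7
position: [0.5589, -0.1187, 0.0465]
orientation: [-0.039, -3.135, 0.001]
ft_force: [-14.0, -1.0, 17.6]
gripper_width: 0.0415
finger_force: 54.2
```

```bash
python3 -m jog '[[-1,[-1.5,0,0],0],[-1,[0,0,0],0]]'; python3 -m jog '[[-1,[4,0,0],0],[-1,[3,0,0],0],[-1,[4,0,0],0],[-1,[0,0,0],0]]'
```

```text
t: 34.9
position: [0.559, -0.1187, 0.0466]
orientation: [-0.04, -3.132, 0.001]
ft_force: [-17.7, 0.1, 21.9]
gripper_width: 0.0414
finger_force: 54.6
t: 35.3
position: [0.5562, -0.1189, 0.0468]
orientation: [0.038, 3.134, 0.0]
ft_force: [6.0, 0.3, -1.5]
gripper_width: 0.0413
finger_force: 51.7
```

```bash
python3 -m jog '[[-1,[-5,0,0],0],[0.4,[0,0,0],0],[0.4,[0,0,0],0],[0.4,[0,0,0],0],[0.4,[0,0,-10],0]]'; python3 -m jog '[[0.4,[10,0,-40],0],[0.4,[10,0,-45],0],[0.4,[0,0,-45],0],[0.4,[0,0,-45],0],[0.4,[0,-20,-15],0]]'; python3 -m jog '[[0.5,[0,-45,0],0],[0.5,[0,-45,0],0],[0.5,[-20,-45,0],0],[0.5,[-40,-40,0],0],[0.5,[-45,-40,0],0]]';python3 -m jog '[[0.5,[-32,0,0],-8],[0.5,[0,0,0],-8],[0.5,[0,0,0],0],[0.5,[0,0,0],0]]'; python3 - <<'E'
from h import *
print(go((.678,-.357,.25),14))
im,C=snap("wrist","w10"); 
for t in (65,80): r=plinth(im,C,(.605,-.375),thr=t,rad=66); print(r, go((*r[0],.040),r[2]))
g=im.max(2)[20:240:8,150:400:8]; print('\n'.join(' '.join('%3d'%v for v in r) for r in g))
E
```

```text
t: 35.8
position: [0.5563, -0.1183, 0.0549]
orientation: [-0.038, -3.138, -0.002]
ft_force: [-1.1, 0.3, 0.8]
gripper_width: 0.0597
finger_force: 0.0
t: 36.3
position: [0.5391, -0.1376, 0.252]
orientation: [0.034, 3.134, -0.003]
ft_force: [1.6, 0.4, -0.4]
gripper_width: 0.0595
finger_force: 0.0
t: 36.8
position: [0.625, -0.3463, 0.2473]
orientation: [0.041, 3.14, -0.001]
ft_force: [1.1, -0.7, 0.5]
gripper_width: 0.0641
finger_force: 0.0
t: 37.2
position: [0.6565, -0.3446, 0.2462]
orientation: [0.395, -3.116, -0.0]
ft_force: [0.6, 0.1, 0.5]
gripper_width: 0.0641
finger_force: 0.0
[array([-17.7, -17.3,  -3.8]), np.float64(0.4)]
(array([ 0.59612732, -0.35932379]), (96.86284637451172, 61.632240295410156), np.float32(15.525427), array([260.17942951, 132.67105081])) [array([ 62. ,   0.8, 206.6]), np.float64(-1.1)]
(array([ 0.59574042, -0.35988043]), (98.12570190429688, 62.93325424194336), np.float32(15.7328415), array([260.17942951, 132.67105081])) [array([ 62.5,   0.4, 206.6]), np.float64(-1.3)]
149 148 155 145 147 145 151 146 153 149 152 152 148 151 151 143 144 150 149 141 146 141 148 149
[... 2788 characters left out ...]
 152 150 155 151 153 156 153 154 107 104 102  99 102 101  42
151 152 148 151 153 156 154 152 145 150 156 151 149 150 147 149 151 153 152 151 155 154 150 155 150 102 101 100 100  95  96  41
154 151 146 148 151 147 151 154 150 153 150 153 151 149 149 150 152 150 150 154 153 155 156 151 155 152 149 106 104  99  97  99
148 150 149 154 151 151 153 153 151 152 153 148 148 153 153 153 155 153 154 153 152 153 154 154 153 154 150 153 149 119  98  98
146 150 150 149 155 150 153 152 154 149 153 154 150 150 146 149 150 147 155 152 152 157 155 161 153 155 154 159 156 153 152 153
149 146 148 144 150 151 150 153 150 152 155 152 147 148 150 151 156 150 148 150 154 156 152 150 151 154 157 151 148 152 155 152
```

```bash
python3 -m jog '[[0.5,[31,0,0],0],[0.5,[31,0.5,20],0],[0.5,[0,0,45],-1.2],[0.5,[0,0,30],0],[0.5,[0,0,0],0]]'; python3 - <<'E'
from h import *
im,C=snap("wrist","w11"); r=plinth(im,C,(.596,-.3596),thr=75,rad=110); print(r)
cv2.imwrite("pics/w11v.png",cv2.resize(im,(800,600),interpolation=3))
print(go((.596,-.3596,.04),15.6))
E
```

```text
t: 37.75
position: [0.5933, -0.3579, 0.1471]
orientation: [0.428, -3.106, -0.009]
ft_force: [-1.2, 0.8, -0.1]
gripper_width: 0.0641
finger_force: 0.0
(array([ 0.61813525, -0.3545968 ]), (145.6044158935547, 181.19613647460938), np.float32(-72.557755), array([270.61645366, 203.54054214]))
[array([ -1. ,  -1.3, 110. ]), np.float64(0.1)]
```

View pics/w11v.png

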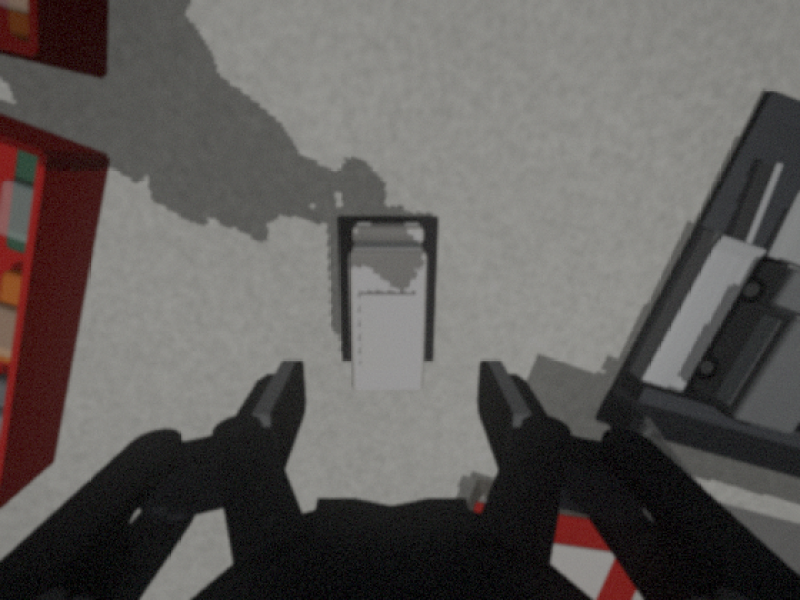

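The camper with its hatch lies centred and square between the open fingers: plinth columns 340–437, roof centre (388,330). The off-roader is in its rail at right.

```bash
python3 -m jog '[[0.5,[-1,-1.3,40],0],[0.5,[0,0,35],0],[0.5,[0,0,25],0],[0.5,[0,0,8],0],[0.5,[0,0,0],0]]'; python3 -m jog '[[0.5,[0,0,2],0],[-1,[0,0,0],0],[-1,[0,0,0],0],[-1,[0,0,0],0],[-1,[0,0,0],0]]' 50;python3 -m jog '[[-1,[0,0,-15],0],[-1,[0,0,-25],8],[-1,[0,0,-25],8],[-1,[0,0,-15],1.1],[-1,[0,0,0],0]]'; python3 - <<'E'
from h import *
print(go((.448,-.0267,.12),-1.4))
E
```

```text
t: 38.3
position: [0.5986, -0.3611, 0.044]
orientation: [-0.431, 3.111, -0.001]
ft_force: [-0.1, 0.1, -0.4]
gripper_width: 0.0646
finger_force: 0.0
t: 38.8
position: [0.5993, -0.3616, 0.0432]
orientation: [-0.432, 3.109, -0.003]
ft_force: [-0.2, 0.6, 6.7]
gripper_width: 0.0413
finger_force: 52.8
t: 39.3
position: [0.5996, -0.3621, 0.1243]
orientation: [0.032, 3.137, -0.005]
ft_force: [0.5, -0.6, -1.9]
gripper_width: 0.0411
finger_force: 51.8
[array([158.4, 332.2,   2.6]), np.float64(0.2)]
```

```bash
python3 -m jog '[[-1,[30,30,0],0],[-1,[30,30,0],0],[-1,[35,35,0],0],[-1,[35,35,0],0],[-1,[25,40,0],0]]';python3 -m jog '[[-1,[0,45,0],0],[-1,[0,45,0],0],[-1,[0,40,0],0],[-1,[0,30,0],0],[-1,[0,0,0],0]]'; python3 -m jog '[[-1,[0,0,0],0],[-1,[0,0,0],0]]'; python3 - <<'E'
from h import *
print(go((.450,-.0267,.049),-1.4))
E
```

```text
t: 39.8
position: [0.4438, -0.1857, 0.1198]
orientation: [-0.034, -3.139, -0.002]
ft_force: [1.3, 0.2, -1.5]
gripper_width: 0.041
finger_force: 51.8
t: 40.3
position: [0.4491, -0.0241, 0.1202]
orientation: [-0.024, -3.139, -0.003]
ft_force: [-0.1, -1.1, -2.2]
gripper_width: 0.0412
finger_force: 52.1
t: 40.5
position: [0.4505, -0.0281, 0.1206]
orientation: [-0.035, -3.141, 0.0]
ft_force: [0.2, -0.2, -1.4]
gripper_width: 0.0416
finger_force: 52.1
[array([ 0.5,  1.4, 71.6]), np.float64(0.1)]
```

```bash
python3 -m jog '[[-1,[0,1.2,20],0],[-1,[0,0,25],0],[-1,[0,0,15],0],[-1,[0,0,7],0],[-1,[0,0,0],0]]';python3 -m jog '[[-1,[0,0,3],0],[-1,[0,0,1.3],0],[-1,[0,0,0],0]]'; python3 - <<'E'
from h import *
a=np.radians(-1.4);e=np.array([np.cos(a),np.sin(a)]);n=np.array([-e[1],e[0]]);O=np.array([.614,.0143])
s=O-.05*e-.045*n;print(s,go((*s,.0492),-1.4))
E
```

```text
t: 41.0
position: [0.45, -0.0271, 0.0532]
orientation: [-0.038, -3.139, -0.0]
ft_force: [-0.3, 0.9, -2.9]
gripper_width: 0.0414
finger_force: 52.0
t: 41.3
position: [0.4513, -0.0266, 0.0502]
orientation: [0.036, 3.14, -0.001]
ft_force: [0.1, -0.0, -0.9]
gripper_width: 0.0411
finger_force: 52.0
[ 0.56291548 -0.02946496] [array([-111.7,   -0.3,    1.1]), np.float64(0.1)]
```

```bash
python3 -m jog '[[-1,[-8,-0.3,0.8],0],[-1,[-10,0,0],0],[-1,[-10,0,0],0],[-1,[-10,0,0],0],[-1,[-10,0,0],0]]';python3 -m jog '[[-1,[-10,0,0],0],[-1,[-10,0,0],0],[-1,[-10,0,0],0],[-1,[-10,0,0],0],[-1,[-8,0,0],0]]';python3 -m jog '[[-1,[-6,0,0],0],[-1,[-4,0,0],0],[-1,[-3,0,0],0],[-1,[-2,0,0],0],[-1,[0,0,0],0]]'
```

```text
t: 41.8
position: [0.4992, -0.0277, 0.0491]
orientation: [-0.036, -3.141, 0.0]
ft_force: [-3.3, 0.8, 6.2]
gripper_width: 0.0414
finger_force: 53.1
t: 42.3
position: [0.5476, -0.0288, 0.0491]
orientation: [0.036, 3.141, -0.0]
ft_force: [-4.9, 0.9, 7.5]
gripper_width: 0.0412
finger_force: 53.2
t: 42.8
position: [0.5623, -0.0291, 0.0491]
orientation: [0.035, 3.141, -0.0]
ft_force: [-1.8, 1.0, 4.3]
gripper_width: 0.041
finger_force: 52.9
```

```bash
python3 -m jog '[[-1,[-1.5,0,0],0],[-1,[-1.5,0,0],0],[-1,[0,0,0],0]]';  python3 -m jog '[[-1,[-1,0,0],0],[-1,[-1,0,0],0],[-1,[0,0,0],0]]'
```

```text
t: 43.1
position: [0.5628, -0.0291, 0.0492]
orientation: [-0.036, -3.138, 0.001]
ft_force: [-8.6, 0.1, 12.4]
gripper_width: 0.0412
finger_force: 53.8
t: 43.4
position: [0.563, -0.0291, 0.0493]
orientation: [-0.036, -3.134, 0.001]
ft_force: [-15.1, 1.0, 17.6]
gripper_width: 0.0412
finger_force: 54.6
```

```bash
python3 -m jog '[[-1,[-1.5,0,0],0],[-1,[0,0,0],0]]'; python3 -m jog '[[-1,[4,0,0],0],[-1,[3,0,0],0],[-1,[4,0,0],0],[-1,[0,0,0],0]]'
```

```text
t: 43.6
position: [0.5631, -0.0291, 0.0494]
orientation: [-0.036, -3.132, 0.001]
ft_force: [-17.9, -0.4, 23.2]
gripper_width: 0.0413
finger_force: 55.1
t: 44.0
position: [0.5604, -0.0293, 0.0496]
orientation: [0.036, 3.135, 0.0]
ft_force: [4.6, 0.5, -2.8]
gripper_width: 0.0416
finger_force: 51.9
```

```bash
python3 -m jog '[[-1,[-5,0,0],0],[0.4,[0,0,0],0],[0.4,[0,0,0],0],[0.4,[0,0,0],0],[0.4,[0,0,-10],0]]'; python3 -m jog '[[0.4,[10,0,-40],0],[0.4,[20,0,-45],8.5],[0.4,[20,0,-45],8.5],[0.4,[0,0,-45],8.5],[0.4,[0,0,-45],8.5]]'; python3 -m jog '[[-0.3,[0,0,-25],8.5],[-0.3,[0,0,0],8.5],[-0.3,[0,0,0],8.5],[-0.3,[0,0,0],8.5],[-0.3,[0,0,0],8.5]]';python3 -m jog '[[-0.3,[0,0,0],8.5],[-0.3,[0,0,0],5],[-0.3,[0,0,0],0],[-0.3,[0,0,0],0]]'; python3 - <<'E'
from h import *
print(go((.6857,.0145,.2115),88.6), ctrl.read_state()["qpos"])
im,C=snap("wrist","w12"); a,_=snap("side","s12")
# handle ends as seen in w3 (702,... ) checked by view
cv2.imwrite("pics/f.png",np.hstack([cv2.resize(im,(400,300),interpolation=3),cv2.resize(a[100:280,210:450],(400,300),interpolation=3)]))
E
```

```text
t: 44.5
position: [0.5608, -0.0289, 0.0578]
orientation: [-0.036, -3.138, -0.001]
ft_force: [-0.3, 0.6, 0.5]
gripper_width: 0.0598
finger_force: 0.0
t: 45.0
position: [0.5114, -0.0248, 0.2817]
orientation: [0.961, 2.99, 0.0]
ft_force: [1.4, 0.1, 0.0]
gripper_width: 0.0599
finger_force: 0.0
t: 45.5
position: [0.5122, -0.025, 0.3047]
orientation: [1.98, 2.438, 0.0]
ft_force: [-0.3, -0.5, 0.4]
gripper_width: 0.0301
finger_force: 0.0
t: 45.9
position: [0.5123, -0.025, 0.3043]
orientation: [2.244, 2.198, 0.0]
ft_force: [0.1, -0.2, 0.7]
gripper_width: 0.0293
finger_force: 0.0
[array([ 43.1, 172.5,  92.9]), np.float64(0.2)] [-1.92819784e-01  2.25499179e-01 -1.89272366e-01  1.15567010e+00
  2.99570226e-05  1.39876212e+00]
```

View pics/f.png

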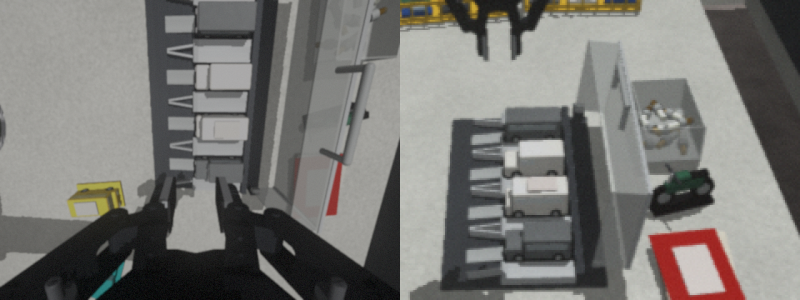

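All four models stand home in their rails. Left view: rows 20–170, column 225. The handle bar is upright at (350,110).

```bash
python3 -m jog '[[-0.3,[11,43,0],0.2],[-0.3,[11,43,0],0],[-0.3,[11,43,0],0],[-0.3,[10,43,0],0],[-0.3,[0,0,0],0]]'; python3 -m jog '[[-0.3,[0,0,0],0],[-0.3,[0,0,0],0]]'; python3 - <<'E'
from h import *
print(go((.6857,.0145,.2115),88.6))
im,C=snap("wrist","w13")
E=[proj(C,(.6857,y,.208)) for y in(.05,.03)];print(E)
for y in (.05,.03):
    u=proj(C,(.686,y,.208)); r=int(u[1]); print(im.max(2)[r,int(u[0])-40:int(u[0])+40:2])
E
```

```text
t: 46.5
position: [0.6893, 0.0145, 0.2997]
orientation: [-2.246, -2.194, 0.002]
ft_force: [0.3, 0.3, -0.6]
gripper_width: 0.0296
finger_force: 0.0
t: 46.7
position: [0.6845, 0.0134, 0.304]
orientation: [-2.25, -2.192, 0.001]
ft_force: [-0.2, -0.1, 0.2]
gripper_width: 0.0299
finger_force: 0.0
[array([ 1.1,  1.3, 92.5]), np.float64(-0.1)]
[array([273.79290166, 170.17294965]), array([274.45968414, 195.4021885 ])]
[ 55  53 105 143 142 140 140 141 144 140 142 152 155 156 155 158 156 149
 122 140 151 147 141 123 128 139 137 140 140 152 159 161 162 168 166 166
 166 168 171 171]
[ 52  59  81 134 144 142 143 140 138 143 143 147 157 153 154 155 155 146
 124 146 149 150 141 120 129 138 135 137 136 153 157 160 165 167 167 164
 157  95  52  41]
```

```bash
python3 -m jog '[[-0.3,[1,1.5,30],0],[-0.3,[0,0,30],0],[-0.3,[0,0,20],0],[-0.3,[0,0,12],0],[-0.3,[0,0,0],0]]'; python3 -m jog '[[-1,[0,0,0.5],0],[-1,[0,0,0],0],[-1,[0,0,0],0],[-1,[0,0,0],0]]' 25
python3 - <<'E'
import numpy as np
f=np.radians(np.linspace(103.7,6.3,33)); x=-183.1*np.cos(f); z=183.1*np.sin(f)
print(np.c_[np.diff(x),-np.diff(z)].round(1).tolist())
E
```

```text
t: 47.25
position: [0.6854, 0.0143, 0.2113]
orientation: [-2.25, -2.191, 0.002]
ft_force: [-0.8, 0.8, 0.3]
gripper_width: 0.0299
finger_force: 0.0
t: 47.65
position: [0.6856, 0.0144, 0.2132]
orientation: [-2.25, -2.192, 0.002]
ft_force: [-7.3, -0.9, 4.0]
gripper_width: 0.009
finger_force: 25.0
[[-9.5, -2.1], [-9.6, -1.5], [-9.7, -1.0], [-9.7, -0.5], [-9.7, -0.0], [-9.7, 0.5], [-9.7, 1.0], [-9.6, 1.5], [-9.5, 2.1], [-9.4, 2.6], [-9.2, 3.0], [-9.1, 3.5], [-8.9, 4.0], [-8.6, 4.5], [-8.4, 4.9], [-8.1, 5.4], [-7.8, 5.8], [-7.5, 6.2], [-7.2, 6.6], [-6.8, 7.0], [-6.4, 7.3], [-6.0, 7.6], [-5.6, 7.9], [-5.2, 8.2], [-4.7, 8.5], [-4.3, 8.7], [-3.8, 8.9], [-3.3, 9.1], [-2.8, 9.3], [-2.3, 9.4], [-1.8, 9.6], [-1.3, 9.6]]
```

```bash
python3 -m jog '[[-1,[0,-7,-1.5],0],[-1,[0,-9.6,-1.5],0],[-1,[0,-9.7,-1],0],[-1,[0,-9.7,-0.5],0],[-1,[0,-9.7,0],0]]' 20; python3 -m jog '[[-1,[0,-9.7,0.5],0],[-1,[0,-9.7,1],0],[-1,[0,-9.6,1.5],0],[-1,[0,-9.5,2.1],0],[-1,[0,-9.4,2.6],0]]'
```

```text
t: 48.15
position: [0.6442, 0.0156, 0.2191]
orientation: [2.246, 2.188, 0.01]
ft_force: [3.9, 0.2, 5.5]
gripper_width: 0.0091
finger_force: 24.6
t: 48.65
position: [0.5962, 0.017, 0.212]
orientation: [2.245, 2.188, 0.01]
ft_force: [2.0, 1.1, 9.1]
gripper_width: 0.0092
finger_force: 25.6
```

```bash
python3 -m jog '[[-1,[0,-9.5,2.2],0],[-1,[0,-9.3,3],0],[-1,[0,-9.1,3.4],0],[-1,[0,-8.9,4],0],[-1,[0,-8.6,4.5],0]]'; python3 -m jog '[[-1,[0,-8.6,4.6],0],[-1,[0,-8.3,5.1],0],[-1,[0,-7.9,5.8],0],[-1,[0,-7.5,6.2],0],[-1,[0,-7.2,6.6],0]]'
```

```text
t: 49.15
position: [0.5481, 0.0183, 0.1916]
orientation: [2.249, 2.191, 0.003]
ft_force: [2.9, 0.9, 2.9]
gripper_width: 0.0089
finger_force: 25.2
t: 49.65
position: [0.5093, 0.0194, 0.162]
orientation: [2.249, 2.191, 0.004]
ft_force: [9.6, 1.2, -7.3]
gripper_width: 0.0088
finger_force: 23.7
```

```bash
python3 -m jog '[[-1,[0,-4.6,7.7],0],[-1,[0,-6.2,7.4],0],[-1,[0,-5.8,7.7],0],[-1,[0,-5.4,8],0],[-1,[0,-5,8.2],0]]'; python3 -m jog '[[-1,[0,-4.4,6.6],0],[-1,[0,-3.3,6.8],0],[-1,[0,-2.8,6.9],0],[-1,[0,-2.4,6],0],[-1,[0,-1.8,5.5],0]]'
```

```text
t: 50.15
position: [0.4813, 0.02, 0.1232]
orientation: [2.25, 2.192, 0.001]
ft_force: [3.1, 2.1, 0.3]
gripper_width: 0.0087
finger_force: 24.3
t: 50.65
position: [0.4676, 0.0204, 0.0917]
orientation: [2.249, 2.192, 0.003]
ft_force: [4.4, 3.1, 0.8]
gripper_width: 0.0087
finger_force: 23.9
```

```bash
python3 -m jog '[[-1,[0,-1.2,5],0],[-1,[0,-1.3,5],0],[-1,[0,-1.1,5],0],[-1,[0,-1,5],0],[-1,[0,-0.8,4],0]]'; python3 -m jog '[[-1,[0,-0.7,3],0],[-1,[0,-0.5,3],0],[-1,[0,-0.3,2],0],[-1,[0,-0.2,1.5],0],[-1,[0,0,0],0]]'
```

```text
t: 51.15
position: [0.4617, 0.0206, 0.0676]
orientation: [2.25, 2.192, 0.001]
ft_force: [3.5, 3.3, 1.8]
gripper_width: 0.0087
finger_force: 23.6
t: 51.65
position: [0.4603, 0.0206, 0.0582]
orientation: [2.25, 2.192, 0.002]
ft_force: [4.4, 4.2, -2.5]
gripper_width: 0.009
finger_force: 23.2
```

```bash
python3 -m jog '[[-1,[0,0,1.5],0],[-1,[0,0,1.5],0],[-1,[0,0,0],0]]'; python3 -m jog '[[-1,[0,0,1.5],0],[-1,[0,0,1.5],0],[-1,[0,0,0],0]]'; python3 -m jog '[[-1,[0,0,1],0],[-1,[0,0,1],0],[-1,[0,0,0],0]]'
```

```text
t: 51.95
position: [0.4603, 0.0205, 0.057]
orientation: [2.249, 2.191, 0.002]
ft_force: [-1.1, 4.0, 19.4]
gripper_width: 0.0083
finger_force: 25.4
t: 52.25
position: [0.4604, 0.0202, 0.0547]
orientation: [2.249, 2.191, 0.001]
ft_force: [-3.0, 1.8, 29.9]
gripper_width: 0.0089
finger_force: 27.4
t: 52.55
position: [0.4603, 0.02, 0.0531]
orientation: [2.249, 2.19, 0.0]
ft_force: [-5.6, 2.3, 34.2]
gripper_width: 0.0089
finger_force: 28.7
```

```bash
python3 -m jog '[[-1,[0,0,-4],0],[-0.4,[0,0,0],0],[-0.4,[0,0,0],0],[-0.4,[0,0,0],0],[-0.4,[0,0,0],0]]'; python3 -m jog '[[-0.4,[0,0,-20],0],[-0.4,[0,0,-40],0],[-0.4,[0,0,-45],0],[-0.4,[0,0,-45],0],[-0.4,[0,0,0],0]]'; python3 -m jog '[[-0.4,[0,0,0],0],[-0.4,[0,0,0],0]]'; python3 - <<'E'
from h import *
np.set_printoptions(precision=4,suppress=True)
im,C=snap("wrist","w14"); snap("side","s14"); snap("scene","c14")
# where would the bar appear if closed (z .05) : search bar columns in wrist rows
for y in (.06,.04):
    u=proj(C,(.461,y,.05)); r=int(round(u[1])); print(u,im.max(2)[r,int(u[0])-24:int(u[0])+24:2])
D,S=cam("side"),cam("scene")
a=cv2.imread("pics/side0.png")
b=cv2.imread("pics/s14.png")
for n,X,f in(("side",D,b),("scene",S,cv2.imread("pics/c14.png"))):
    for y in (.05,-.01):
        for z in(.05,.06):
            u=proj(X,(.461,y,z)); print(n,y,z,u.round(1))
u=proj(D,(.461,.02,.05)); r,c=int(u[1]),int(u[0]); print("side row",r,[(c-16+i,v) for i,v in enumerate(b.max(2)[r,c-16:c+12])])
E
```

```text
t: 53.05
position: [0.4586, 0.0204, 0.0538]
orientation: [-2.249, -2.191, 0.003]
ft_force: [0.0, -0.8, 0.3]
gripper_width: 0.0256
finger_force: 0.0
t: 53.55
position: [0.4631, 0.02, 0.2098]
orientation: [2.245, 2.187, 0.009]
ft_force: [0.8, -0.3, -1.1]
gripper_width: 0.0258
finger_force: 0.0
t: 53.75
position: [0.4586, 0.0206, 0.2033]
orientation: [-2.249, -2.191, 0.003]
ft_force: [-0.8, -1.0, 0.5]
gripper_width: 0.0252
finger_force: 0.0
[275.1977 156.638 ] [ 71  68  72  67  66  69  72  66  64  55  82 122 137 137 125 105 115 117
 119 115 111 118 106  99]
[275.7115 177.3254] [ 69  73  70  67  69  66  64  48  43  53  81 122 132 136 122  86  67  70
  72  70  64  70  69  68]
side 0.05 0.05 [251.2 196.3]
side 0.05 0.06 [251.  193.3]
side -0.01 0.05 [251.2 211.6]
side -0.01 0.06 [250.9 208.6]
scene 0.05 0.05 [284.9 197.6]
scene 0.05 0.06 [285.  194.8]
scene -0.01 0.05 [266.1 205.7]
scene -0.01 0.06 [266.  202.9]
side row 203 [(235, np.uint8(173)), (236, np.uint8(173)), (237, np.uint8(175)), (238, np.uint8(162)), (239, np.uint8(116)), (240, np.uint8(71)), (241, np.uint8(66)), (242, np.uint8(67)), (243, np.uint8(66)), (244, np.uint8(64)), (245, np.uint8(62)), (246, np.uint8(65)), (247, np.uint8(65)), (248, np.uint8(67)), (249, np.uint8(81)), (250, np.uint8(120)), (251, np.uint8(152)), (252, np.uint8(147)), (253, np.uint8(128)), (254, np.uint8(140)), (255, np.uint8(155)), (256, np.uint8(158)), (257, np.uint8(160)), (258, np.uint8(157)), (259, np.uint8(159)), (260, np.uint8(158)), (261, np.uint8(155)), (262, np.uint8(154))]
```

```bash
python3 - <<'E'
from h import *
np.set_printoptions(precision=4,suppress=True)
D,S=cam("side"),cam("scene"); c=cv2.imread("pics/c14.png").max(2).astype(int); s=cv2.imread("pics/s14.png").max(2).astype(int); w,W=load("wrist","w14"); w=w.max(2).astype(int)
for y in (.03,.0): 
    u=proj(S,(.461,y,.05)); r,q=int(round(u[1])),int(round(u[0])); print("scene",u,r-8,c[r-8:r+9,q])
print("wrist col276 rows 100:150",w[100:150,276]); print("side col 251 rows 178:232",s[178:232,251])
# plinth/roof: front roof edge of closed cover should be at x=hinge-.142, z=.075
for n,X in(("side",D),("scene",S)): print(n,[proj(X,(.500+dy*.0244,.0155+dy,.075)).round(1) for dy in(-.18,.18)])
E
```

```text
scene [278.7373 200.3026] 192 [169 164 166 172 171 168 157 175 137  99  93  81 160 164 124 145 143]
scene [269.2966 204.3508] 196 [169 167 167 168 166 169 159 174 138  98 103  81 139 163 131 145 140]
wrist col276 rows 100:150 [100 107 103  98  93  93 100  97  78  60  46  47  52  60  63  68  67  71
  68  68  63  65  64  70  67  69  63  68  63  67  70  68  71  67  72  93
 120 131 141 140 136 132 127 121 126 135 140 142 137 136]
side col 251 rows 178:232 [ 62  64  63  63  65  67  71  66  66  66  82 121 138 140 147 144 144 153
 146 147 151 154 152 154 150 152 149 154 156 156 153 153 153 153 152 154
 154 142 107  78  52  48  46  54  50  69  95 116 109 105 106 116 130 104]
side [array([265.8, 248.3]), array([266.2, 155.5])]
scene [array([219.8, 229. ]), array([338.2, 180.4])]
```

```bash
python3 - <<'E'
from h import *
D=cam("side"); _,W=load("wrist","w14")
print(tri(W,(276,135.5),D,(251.5,188.7)))
s=ctrl.read_state(); print(s["t"],s["position"],s["ft_force"],s["gripper_width"])
E
```

```text
(array([0.46206186, 0.07962677, 0.05140457]), np.float64(0.0003391612035257372))
53.9 [0.45865991 0.02056267 0.2030024 ] [ 1.05870016 -0.48351993 -0.1581839 ] 0.02543441658657093
```

```bash
python3 -c "
from plant import ctrl
print(ctrl.hand_in())"
```

```text
the job is handed in; nothing more can be done
None
```

The job is handed in: all four models (van, off-roader, camper and bus) are home on their own rails, each holding in a pull test against its catch, the cover is closed (handle measured about 51 mm above the table against 50 mm nominal) and the gripper is clear of everything.

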